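# Make up the burnisher spindle kit

## Robot

A 7-joint arm with a two-finger parallel gripper is mounted at the origin on the work surface. World frame = base frame: x ahead of the robot, y to its left, z up, the work surface at z = 0. Lengths are in m, angles in rad, forces in N, time in s.
With the tool pointing down it reaches from about 0.35 to 0.9 m from the base axis. Payload 7.2 kg.
Tool frame: the origin (TCP) lies at the very end of the fingers, on their centre line; the grasp point (between the pads) lies 19 mm behind it; z points along the fingers, y is the direction in which the jaws open and shut (so a half turn about z gives the same grasp; the last joint's range is limited). The gripper opens to 88 mm and grips with 3 to 60 N. Pads are 20 mm wide; open, the fingers measure 115 mm over their backs; the gripper's body (75 mm by 178 mm) begins 61 mm behind the grasp point.
Start: joints at [-1.416, 0.411, -0.013, 1.596, 0.006, 1.134, -0.082], TCP at [0.138, 0.61, 0.223] pointing down, gripper open.
Joint ranges: [-2.95, 2.95], [-0.29, 1.99], [-1.47, 1.44], [0.14, 2.54], [-1.03, 4.17], [0.13, 1.85], [-2.86, 2.86]. Speed limits (rad/s): [2.39, 2.39, 3.01, 3.01, 3.14, 3.14, 3.14].

## Interface

Orientations are given as a unit quaternion [x, y, z, w].
In Python, from cell import observe, camera, calibration, finish_job gives the robot as it stands.
- The arm moves only by the shell command python3 -m inch 'ROWS' [FORCE]. ROWS is JSON, a list of rows, each a list of 7 numbers: the closure, from 0 (fully open) to 1 (shut), then the shift along the world's x, y, z in cm, then the turn, a rotation vector about the world's x, y, z in rad. A call has exactly 8 rows; each row is the pose to reach, as a shift and turn from the pose commanded when the call began; what a row does not reach only later rows make up. A row lasts 1/10 s, in which the tool goes at most 50 mm and 8.59 degrees, less where a joint would pass 70% of its speed; a pose out of reach is approached as far as the arm can. A call with a gripper value outside its range is refused whole. The fingers move at their own pace and stop on an object; FORCE is the grip in N (left out, the last holds). Time passes only in rows, so rows that repeat a pose let the fingers close, or fill a call up. It gives the time, the measured TCP pose, the force and the opening at its end, in the units of the state.
- observe(): the state, without advancing time (a new reading comes with each control period).
- camera(name): name is "scene" or "top" or "wrist"; returns (picture, depth): 400x640x3 uint8, blue, green, red; 400x640 float32, m along the optical axis (not along the pixel's ray), 0 where there is no reading.
- calibration(name): a dict with "K" (3x3 intrinsics, pixels), "position" and "attitude" of the camera in the world. Camera axes: x right, y down, z forward; pixel columns grow to the right and rows downward; lengths in m; the calibration is good to about 2 mm. A picture is of the moment at which its call begins: read the wrist's pose just before it. calibration takes no time and is no camera call; for the wrist camera it gives the pose at the moment of the call.
- finish_job(): hands the job in, once; it reports no verdict.
The state is a dict: "t": time; "qpos": joint angles; "joint_vel": joint speeds; "joint_torque": joint torques, N m; "position": TCP position; "tcp_rot": TCP orientation; "wrist_force": force on the tool from outside, world axes, zero at the start; "torque": the same for the moment, N m; "grip_width": finger opening in m.
Only numpy, scipy, OpenCV 4.12 (cv2) and the standard library are available. Lean on these libraries where they do the work, as an engineer would, in place of code of your own. Each camera call takes 0.05 s, during which the arm holds its last target. There are 200 camera calls.

## Task

Make up the spindle kit for the burnishing machine. First roll every spindle in its V-rest on the rack until its milled flat faces straight up, so that all of them lie there flat-up together and untouched, then lay them in the V-cradles of the kit tray, one to a cradle, centred and with the flats still straight up. Only when all the spindles are in the tray stand the two tall wooden burnishing heads upright in its square pockets, one in each; leave the wax tin, the jar and the hammer where they are.

Things in the scene. Friction and masses are not known exactly. Their poses are not given: they have to be found in the camera images.
- rack: fixed V-rack: grey base plate 170 (x) by 290 mm (y), 10 mm thick; three pairs of steel 90-degree V-rests, 110 mm apart along y. The V's of a pair stand at x -34 and +34 mm, 12 mm thick, 56 mm free between them for fingers; their arms end at about the spindle's axis height, 27 mm either side. Origin: centre of the underside; spindles lie along its x
- rest0 (a point): point on the axis of a spindle that lies in this V-rest of the rack (65 mm above the table), midway between its two V's
- rest1 (a point): point on the axis of a spindle that lies in this V-rest of the rack (65 mm above the table), midway between its two V's
- rest2 (a point): point on the axis of a spindle that lies in this V-rest of the rack (65 mm above the table), midway between its two V's
- tray: fixed wooden kit tray 210 mm (x) by 296 mm (y), floor 6 mm thick, outer walls 22 mm high; three pairs of V-cradles (V's at x -34 and +34 mm, 12 mm thick, as on the rack but lower) 116 mm apart along y, a square pocket between each two neighbours. Origin: centre of the underside; spindles lie along its x, either end first
- cradle0 (a point): point on the axis of a spindle that lies in this V-cradle of the tray (52 mm above the table), midway between its two V's
- cradle1 (a point): point on the axis of a spindle that lies in this V-cradle of the tray (52 mm above the table), midway between its two V's
- cradle2 (a point): point on the axis of a spindle that lies in this V-cradle of the tray (52 mm above the table), midway between its two V's
- pocket0 (a point): centre of the floor of a square pocket of the tray (6 mm above the table); pocket 66 mm square inside, sides along the tray's x and y, its rim 12 mm above its floor
- pocket1 (a point): centre of the floor of a square pocket of the tray (6 mm above the table); pocket 66 mm square inside, sides along the tray's x and y, its rim 12 mm above its floor
- spindle_a: dark steel round spindle, 30 mm diameter, 156 mm long along its x, 0.32 kg; origin on its axis at mid-length. Plain round (grip here) from x -60 to +43. At the +x end (x +43 to +78) a bright milled flat, 24 mm wide, 9 mm off the axis, faces its own +z. The -x end is a 36 mm square head, 18 long. Starts in a V-rest along the rack's x, flat 60 to 145 degrees away from up. May be absent
- spindle_b: dark steel round spindle, 30 mm diameter, 156 mm long along its x, 0.32 kg; origin on its axis at mid-length. Plain round (grip here) from x -60 to +43. At the +x end (x +43 to +78) a bright milled flat, 24 mm wide, 9 mm off the axis, faces its own +z. The -x end is a 36 mm square head, 18 long. Starts in a V-rest along the rack's x, flat 60 to 145 degrees away from up. May be absent
- spindle_c: dark steel round spindle, 30 mm diameter, 156 mm long along its x, 0.32 kg; origin on its axis at mid-length. Plain round (grip here) from x -60 to +43. At the +x end (x +43 to +78) a bright milled flat, 24 mm wide, 9 mm off the axis, faces its own +z. The -x end is a 36 mm square head, 18 long. Starts in a V-rest along the rack's x, flat 60 to 145 degrees away from up. May be absent
- head_a: tall burnishing head standing on its foot: heavy steel foot, 58 mm diameter and 30 mm high, wooden cone up to z 44 mm, then a round wooden neck 32 mm diameter up to 120 mm; 0.35 kg, origin at the centre of the underside, z up. Grip the neck near its top
- head_b: tall burnishing head standing on its foot: heavy steel foot, 58 mm diameter and 30 mm high, wooden cone up to z 44 mm, then a round wooden neck 32 mm diameter up to 120 mm; 0.35 kg, origin at the centre of the underside, z up. Grip the neck near its top
- wax_tin: flat brass-coloured wax tin, 72 mm diameter, 35 mm high, origin under its centre; a bystander
- dye_jar: amber jar with black cap, 60 mm diameter, 85 mm high, origin under its centre; a bystander
- mallet: hammer lying on the bench, a bystander; origin at its middle
Not all that is in view belongs to the job. What is shaped like the head_b but pink is not meant. Leave any pink look-alike of the head_a alone.

How it is judged:
By the outcome, as a careful person would: the job done as asked, in the order asked, and still so for the second after the job is handed in, with the robot touching nothing.
Of spindle_a, spindle_b, spindle_c only 2 to 3 are there at a start; the rules pass over those that are not, and their reading is None.
At some moment in a run one of head_a, head_b may be knocked a few centimetres aside while the robot is not near it.
Once in a run the grip may slacken for a moment while it holds something.
It also fails if it takes over 210 s, if anything falls off the work surface, if the arm or the gripper's body presses on something with over 40 N, if the wrist force passes 120 N, or if a joint passes its speed limit or range.

## Working session

There is one attempt and no reset: what is moved stays moved. The work goes in short steps, Python scripts to look and compute and a shell command to move; the robot and the scene stay as the last step left them, time stands still between calls to the robot, and variables do not carry over. Pictures are saved under pics/ and viewed, about 12 in all and at most 16, crops included, and the job is handed in when it is done.

```bash
ls; mkdir -p pics
cat > h.py <<'E'
import numpy as np, cv2
from scipy.spatial.transform import Rotation as R
from cell import observe, camera, calibration, finish_job
def cam(n):
    c=calibration(n); im,d=camera(n); return im,d,c
def rot(c):
    a=np.array(c["attitude"],float)
    return a if a.shape==(3,3) else R.from_quat(a).as_matrix()
def pts(d,c):
    K=np.array(c["K"]);v,u=np.mgrid[:d.shape[0],:d.shape[1]]
    P=np.stack([(u-K[0,2])/K[0,0]*d,(v-K[1,2])/K[1,1]*d,d],-1)
    W=P@rot(c).T+np.array(c["position"]); W[d==0]=np.nan; return W
def ray(u,v,z,c):
    K=np.array(c["K"]);r=rot(c)@np.array([(u-K[0,2])/K[0,0],(v-K[1,2])/K[1,1],1]);p=np.array(c["position"])
    return p+r*(z-p[2])/r[2]
def proj(p,c):
    K=np.array(c["K"]);q=rot(c).T@(np.array(p)-np.array(c["position"]));q=K@q;return q[:2]/q[2]
E
python3 - <<'E'
from h import *
o=observe();print({k:np.round(v,3).tolist() for k,v in o.items()})
for n in("top","scene"):
    im,d,c=cam(n);print(n,c);cv2.imwrite(f"pics/{n}0.png",im);np.savez(f"{n}0.npz",im=im,d=d)
print(calibration("wrist"))
E
```

```text
pics
{'t': 0.0, 'qpos': [-1.416, 0.412, -0.013, 1.597, 0.006, 1.134, -0.082], 'joint_vel': [0.001, -0.001, 0.001, 0.0, 0.0, 0.001, -0.0], 'joint_torque': [-0.001, -58.795, 0.642, -29.107, -0.054, 0.018, 0.0], 'position': [0.138, 0.609, 0.222], 'tcp_rot': [0.111, 0.994, -0.001, -0.0], 'wrist_force': [0.048, 0.36, 0.01], 'torque': [0.005, 0.032, 0.018], 'grip_width': 0.088}
top {'K': array([[437.46644315,   0.        , 316.42349614],
       [  0.        , 437.46644315, 200.93276625],
       [  0.        ,   0.        ,   1.        ]]), 'position': array([0.4322362 , 0.01122835, 1.04873666]), 'attitude': array([ 0.70485927, -0.7031648 ,  0.06865498, -0.06339691])}
scene {'K': array([[412.9014617 ,   0.        , 327.74966343],
       [  0.        , 412.9014617 , 202.90558811],
       [  0.        ,   0.        ,   1.        ]]), 'position': array([1.32624621, 0.35678064, 0.65792237]), 'attitude': array([ 0.45758077,  0.7698645 , -0.37705693, -0.23612828])}
{'K': array([[324.88141469,   0.        , 316.36837545],
       [  0.        , 324.88141469, 199.34288   ],
       [  0.        ,   0.        ,   1.        ]]), 'position': array([0.07408791, 0.62480421, 0.38423612]), 'attitude': array([0.77525471, 0.61942567, 0.07651803, 0.09714402])}
```

View pics/top0.png

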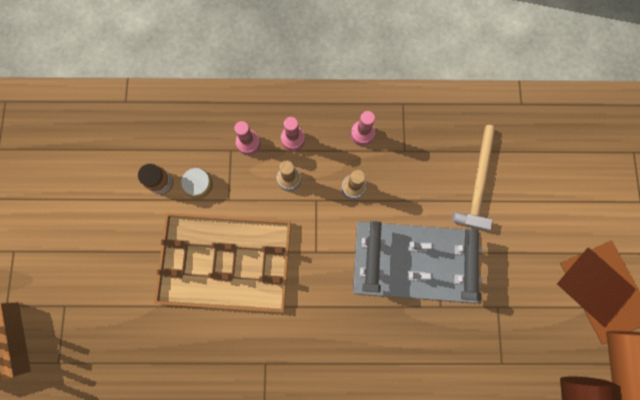

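View pics/scene0.png

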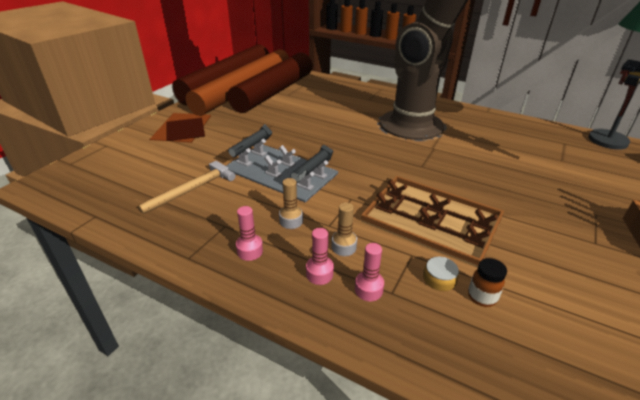

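Top picture: the rack is centred at (418,262) with spindles at (373,257) and (471,265), its middle rest empty. The tray is at (225,263), with wooden heads at (288,175) and (354,184). Three pink look-alikes stand at (247,140), (292,133) and (364,127). Next I measure the poses.

Run:
```python
from h import *
z=np.load("top0.npz");im,d=z["im"],z["d"];c=calibration("top");W=pts(d,c)
print("table z",np.nanmedian(W[320:350,100:300,2]),W[250,310],W[110,200])
hsv=cv2.cvtColor(im,cv2.COLOR_BGR2HSV)
def box(mask,zz,name):
    cs,_=cv2.findContours(mask.astype(np.uint8),cv2.RETR_EXTERNAL,cv2.CHAIN_APPROX_NONE)
    k=max(cs,key=cv2.contourArea)[:,0,:]
    p=np.array([ray(u,v,zz,c)[:2] for u,v in k],np.float32)
    r=cv2.minAreaRect(p*1000);print(name,np.round(r[0],1),np.round(r[1],1),r[2]);return r
x,y,h=W[...,0],W[...,1],W[...,2]
v,u=np.mgrid[:400,:640]
m=(u>335)&(u<500)&(v>205)&(v<320)&((hsv[...,1]<90))
m=cv2.morphologyEx(m.astype(np.uint8),cv2.MORPH_OPEN,np.ones((5,5)))
box(m,.010,"rack base")
t=(u>140)&(u<310)&(v>200)&(v<325)&(h>.004)
t=cv2.morphologyEx(t.astype(np.uint8),cv2.MORPH_CLOSE,np.ones((5,5)));t=cv2.morphologyEx(t,cv2.MORPH_OPEN,np.ones((3,3)))
box(t,.018,"tray")
for nm,(a,b,e,f) in {"spL":(358,390,215,300),"spR":(455,490,222,308)}.items():
    s=(u>a)&(u<b)&(v>e)&(v<f)&(h>.066)
    P=np.stack([x[s],y[s]],-1).astype(np.float32)*1000
    r=cv2.minAreaRect(P);vx=cv2.fitLine(P,cv2.DIST_L2,0,.01,.01).ravel();print(nm,len(P),np.round(r,1) if 0 else r,vx, "zmax",np.nanpercentile(h[s],95))
for nm,(a,b,e,f) in {"hd1":(270,305,155,195),"hd2":(338,372,165,205)}.items():
    s=(u>a)&(u<b)&(v>e)&(v<f)&(h>.108)
    print(nm,s.sum(),np.nanmean(W[s],0),np.nanmin(W[s],0),np.nanmax(W[s],0))
for nm,(a,b,e,f) in {"jar":(135,180,155,200),"tin":(178,215,165,205)}.items():
    s=(u>a)&(u<b)&(v>e)&(v<f)&(h>.025)
    print(nm,s.sum(),np.nanmean(W[s],0))
a=cv2.resize(im[200:320,335:500],None,fx=4.8,fy=4.8,interpolation=cv2.INTER_CUBIC);cv2.imwrite("pics/c1.png",a)
```

```text
table z 0.0007577937579199556 [ 0.51140155  0.01871276 -0.00055984] [ 8.64668948e-01  2.99256095e-01 -8.31071006e-04]
rack base [ 503.4 -248.3] [323.2 211.5] 85.84587860107422
tray [488. 232.] [330.6 244.6] 88.38343048095703
spL 947 ((493.7817687988281, -125.23812866210938), (39.1073112487793, 156.97280883789062), 82.2550048828125) [ 9.9573320e-01 -9.2278711e-02  4.8906104e+02 -1.2096160e+02] zmax 0.0843188464581184
spR 1035 ((476.93255615234375, -338.9465637207031), (45.77724075317383, 155.07510375976562), 87.48279571533203) [ 9.9656773e-01 -8.2781233e-02  4.7249048e+02 -3.3779666e+02] zmax 0.08374524942457191
hd1 170 [0.68303475 0.07027578 0.11935464] [0.6688824  0.05580889 0.1082318 ] [0.70003763 0.08461228 0.12351857]
hd2 169 [ 0.66299202 -0.08492485  0.11973225] [ 0.64818791 -0.09995296  0.10963376] [ 0.67966551 -0.06968734  0.12459689]
jar 728 [0.67076669 0.37561197 0.07183072]
tin 641 [0.67039227 0.29150265 0.03464478]
```

View pics/c1.png

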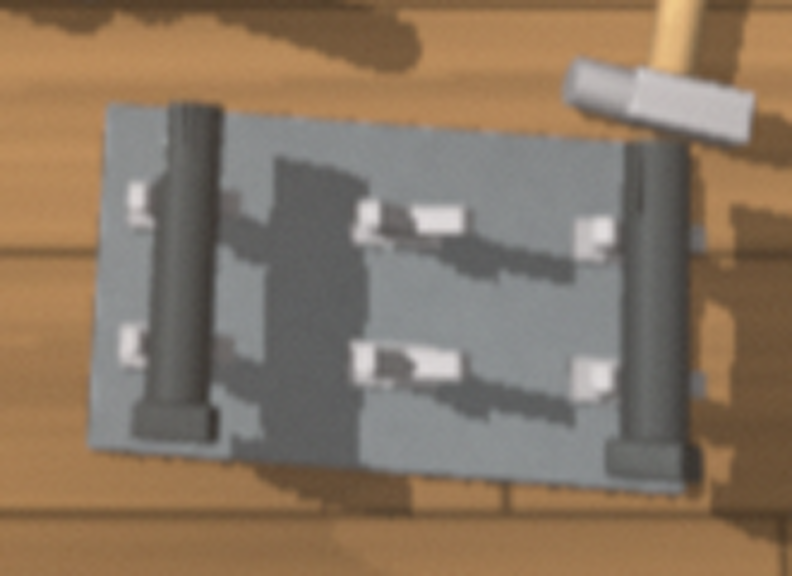

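Run:
```python
from h import *
z=np.load("scene0.npz");im=z["im"];c=calibration("scene")
for p in [(.57,-.128,.065),(.415,-.115,.065),(.555,-.345,.065),(.40,-.332,.065)]: print(p,proj(p,c).round())
a=cv2.resize(im[115:205,205:345],None,fx=5.6,fy=5.6,interpolation=cv2.INTER_CUBIC);cv2.imwrite("pics/c2.png",a)
```

```text
(0.57, -0.128, 0.065) [296. 176.]
(0.415, -0.115, 0.065) [328. 151.]
(0.555, -0.345, 0.065) [232. 152.]
(0.4, -0.332, 0.065) [268. 131.]
```

View pics/c2.png

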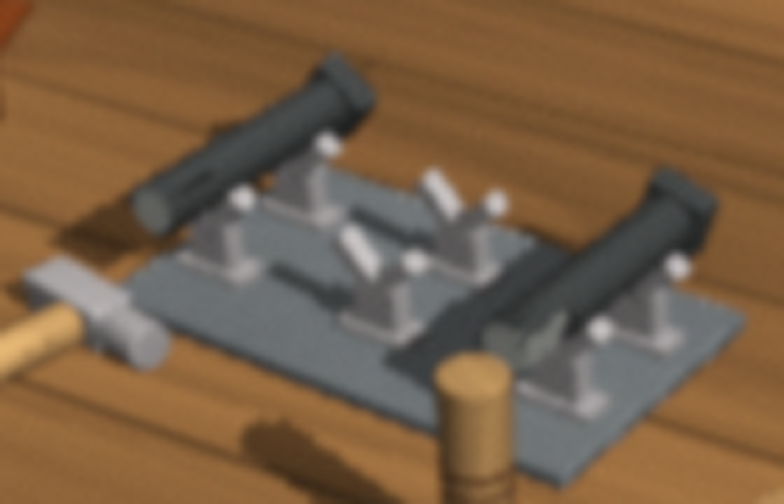

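```bash
python3 -m inch '[[0,3,-3,2,0,0,0],[0,6,-6,4,0,0,0],[0,9,-9,6,0,0,0.05],[0,12,-12,8,0,0,0.1],[0,15,-15,10,0,0,0.14],[0,18,-18,12,0,0,0.14],[0,21,-20,13,0,0,0.14],[0,24,-22,14,0,0,0.14]]' 20
python3 -m inch '[[0,3,-3,0,0,0,0],[0,6,-6,0,0,0,0],[0,9,-9,0,0,0,0],[0,12,-12,0,0,0,0],[0,15,-15,0,0,0,0],[0,16,-16,0,0,0,0],[0,16,-16,0,0,0,0],[0,16,-16,0,0,0,0]]'
python3 - <<'E'
from h import *
im,d,c=cam("wrist");cv2.imwrite("pics/w1.png",im);np.savez("w1.npz",im=im,d=d,pos=c["position"],att=c["attitude"],K=c["K"])
o=observe();print(o["position"],o["tcp_rot"],o["qpos"],c,"axis",rot(c)[:,2])
E
```

```text
t: 0.9
position: [0.3792, 0.3882, 0.3635]
tcp_rot: [0.042, 0.999, 0.0, 0.0]
wrist_force: [0.3, 1.0, 0.4]
grip_width: 0.0883
t: 1.7
position: [0.5372, 0.2308, 0.3623]
tcp_rot: [0.041, 0.999, 0.0, -0.001]
wrist_force: [-0.1, 0.6, 0.2]
grip_width: 0.0878
[0.5368721  0.23136569 0.36236829] [ 4.02206680e-02  9.99190607e-01  3.00557775e-04 -5.81182602e-04] [-0.70370312  0.25845207  0.27783941  1.4994166  -0.07234902  1.39443737
  1.06845612] {'K': array([[324.88141469,   0.        , 316.36837545],
       [  0.        , 324.88141469, 199.34288   ],
       [  0.        ,   0.        ,   1.        ]]), 'position': array([0.47199174, 0.23687423, 0.5246665 ]), 'attitude': array([0.72984991, 0.67245708, 0.0833944 , 0.09036564])} axis [ 0.24326483 -0.0197484  -0.96975885]
```

View pics/w1.png

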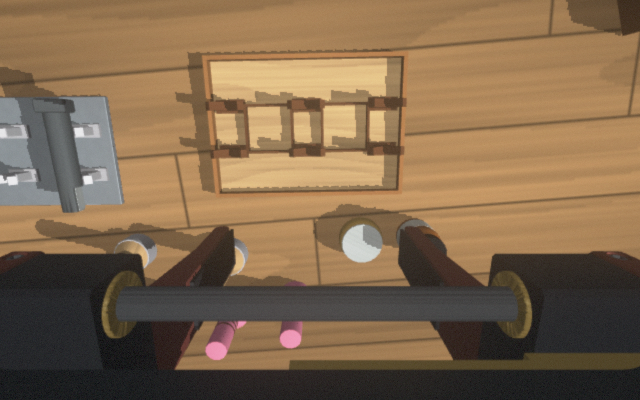

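Run:
```python
from h import *
z=np.load("w1.npz");c=dict(position=z["pos"],attitude=z["att"],K=z["K"]);W=pts(z["d"],c);x,y,h=W[...,0],W[...,1],W[...,2]
v,u=np.mgrid[:400,:640]
m=(u>190)&(u<420)&(v>40)&(v<205)
w=m&(h>.016)&(h<.028)
P=W[w][:,:2].astype(np.float32)*1000
hull=cv2.convexHull(P);print("wall",cv2.minAreaRect(P),len(P))
def line(a):
    q=cv2.fitLine(a,cv2.DIST_HUBER,0,.01,.01).ravel();return q
for nm,s in {"xlo":(v<66)&(u>215)&(u<395),"xhi":(v>180)&(u>220)&(u<395),"ylo":(u<225)&(v>70)&(v<180),"yhi":(u>390)&(v>70)&(v<180)}.items():
    a=W[w&s][:,:2].astype(np.float32)*1000
    if len(a)>10:q=line(a);print(nm,len(a),q,np.degrees(np.arctan2(q[1],q[0])))
k=m&(h>.032)
n,lab,st,ce=cv2.connectedComponentsWithStats(k.astype(np.uint8))
for i in range(1,n):
    if st[i,4]>15:
        a=W[lab==i];print(st[i],a.mean(0).round(4),a.min(0).round(4),a.max(0).round(4))
print("floor",np.nanmedian(h[(v>70)&(v<90)&(u>230)&(u<380)]),"table",np.nanmedian(h[5:40,200:400]))
```

```text
wall ((485.99591064453125, 221.06898498535156), (296.7818603515625, 210.6720733642578), 86.41455078125) 4092
xlo 939 [6.3217014e-02 9.9799979e-01 3.8468787e+02 2.2771867e+02] 86.37551
xhi 795 [6.2455945e-02 9.9804771e-01 5.8699829e+02 2.1417159e+02] 86.419205
ylo 485 [ 9.9808282e-01 -6.1892364e-02  4.6863773e+02  7.7842957e+01] -3.548439
yhi 462 [ 9.9810356e-01 -6.1556954e-02  4.9267566e+02  3.6533395e+02] -3.5291846
[369  98  38  10 325] [0.4595 0.3392 0.0433] [0.4522 0.3126 0.032 ] [0.4664 0.3662 0.0528]
[205 101  39  10 326] [0.4449 0.1069 0.0431] [0.4378 0.0804 0.0322] [0.4516 0.1345 0.052 ]
[287 100  38   9 332] [0.4521 0.223  0.043 ] [0.4445 0.1963 0.032 ] [0.4596 0.2497 0.052 ]
[368 146  16  10 140] [0.5258 0.3195 0.0436] [0.5197 0.3083 0.0323] [0.5331 0.3332 0.0514]
[385 146  20   9 166] [0.5275 0.3477 0.0425] [0.5215 0.3357 0.0321] [0.5341 0.3618 0.0512]
[210 149  37  10 306] [0.5121 0.1028 0.043 ] [0.5051 0.0765 0.0321] [0.5197 0.1302 0.0525]
[289 148  37   9 301] [0.5197 0.2191 0.0433] [0.5126 0.1923 0.032 ] [0.5272 0.246  0.0518]
floor 0.006370523872158307 table 0.0004704753445540222
```

```bash
python3 -m inch '[[0,0,-5,-1,0,0,0],[0,0,-10,-2,0,0,0],[0,0,-15,-3,0,0,0],[0,0,-20,-4,0,0,0],[0,0,-25,-5,0,0,0],[0,0,-30,-6,0,0,0],[0,0,-35,-7,0,0,0],[0,0,-40,-8,0,0,0]]'
python3 -m inch '[[0,0,-4,0,0,0,0],[0,0,-5,0,0,0,0],[0,0,-6,0,0,0,0],[0,0,-6,0,0,0,0],[0,0,-6,0,0,0,0],[0,0,-6,0,0,0,0],[0,0,-6,0,0,0,0],[0,0,-6,0,0,0,0]]'
python3 - <<'E'
from h import *
im,d,c=cam("wrist");cv2.imwrite("pics/w2.png",im);np.savez("w2.npz",im=im,d=d,pos=c["position"],att=c["attitude"],K=c["K"])
o=observe();print(o["position"],o["tcp_rot"],o["qpos"])
E
```

```text
t: 2.55
position: [0.5382, -0.162, 0.2842]
tcp_rot: [0.039, 0.999, 0.001, 0.0]
wrist_force: [0.9, 0.2, -0.2]
grip_width: 0.0875
t: 3.35
position: [0.5383, -0.2219, 0.2843]
tcp_rot: [0.041, 0.999, 0.0, 0.0]
wrist_force: [-1.2, 0.3, 0.3]
grip_width: 0.0879
[ 0.53827828 -0.22208132  0.28428325] [4.09471225e-02 9.99161307e-01 1.01616061e-04 7.84618798e-05] [-0.09086233  0.30915506  0.52014182  1.64659067 -0.1614745   1.22871748
  1.9520493 ]
```

View pics/w2.png

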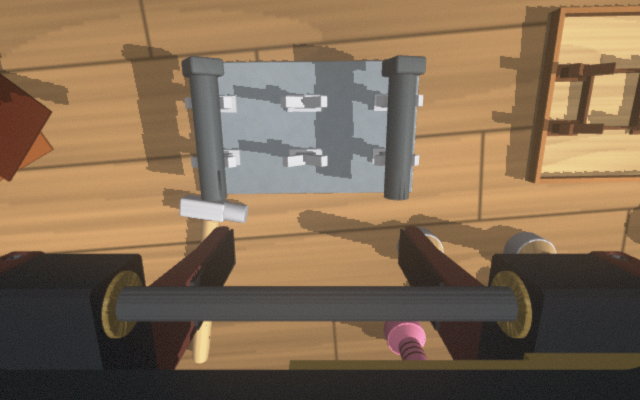

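```bash
cat > roll.py <<'E'
from h import *
def analyse(W,yaw,o):
    "o: rough spindle point (x,y) on axis; print cross-section profile in spindle frame, s along axis, t across, h"
    a=np.array([np.cos(yaw),np.sin(yaw)]);b=np.array([-a[1],a[0]])
    X=W.reshape(-1,3);X=X[~np.isnan(X[:,0])];r=X[:,:2]-np.array(o)
    s,t,h=r@a*1000,r@b*1000,X[:,2]*1000
    k=(abs(s)<95)&(abs(t)<27)&(h>52);return s[k],t[k],h[k]
def prof(s,t,h,lo,hi,step=4):
    k=(s>lo)&(s<hi);out=[]
    for q in np.arange(-26,27,step):
        j=k&(abs(t-q)<step/2)
        if j.sum()>2: out.append((int(q),round(float(np.median(h[j])),1)))
    return out
E
python3 - <<'E'
from roll import *
z=np.load("w2.npz");im=z["im"];c=dict(position=z["pos"],attitude=z["att"],K=z["K"]);W=pts(z["d"],c);x,y,h=W[...,0],W[...,1],W[...,2]
v,u=np.mgrid[:400,:640]
k=(u>270)&(u<340)&(v>80)&(v<180)&(h>.035)
n,lab,st,ce=cv2.connectedComponentsWithStats(k.astype(np.uint8))
for i in range(1,n):
    if st[i,4]>15:
        a=W[lab==i];print(st[i],a.mean(0).round(4),a.min(0).round(4),a.max(0).round(4))
k=(u>190)&(u<415)&(v>55)&(v<200)&(h>.006)&(h<.014)
print(cv2.minAreaRect(W[k][:,:2].astype(np.float32)*1000))
for nm,(a,b) in {"R":(180,232),"L":(380,428)}.items():
    k=(u>a)&(u<b)&(v>75)&(v<165)&(h>.072);P=W[k]
    q=cv2.fitLine(P[:,:2].astype(np.float32),cv2.DIST_HUBER,0,.01,.01).ravel();print(nm,q,np.degrees(np.arctan2(q[1],q[0])))
np.save("W2.npy",W)
A=cv2.resize(im[50:205,180:250],None,fx=3.8,fy=3.8,interpolation=cv2.INTER_CUBIC);B=cv2.resize(im[50:205,370:440],None,fx=3.8,fy=3.8,interpolation=cv2.INTER_CUBIC);cv2.imwrite("pics/c3.png",cv2.convertScaleAbs(np.hstack([A,B]),alpha=1.8))
E
```

```text
[280  96  47  12 516] [ 0.4546 -0.2291  0.0558] [ 0.447  -0.2557  0.043 ] [ 0.4619 -0.2029  0.0652]
[283 154  44  13 496] [ 0.5216 -0.2341  0.0549] [ 0.5145 -0.2602  0.0371] [ 0.5298 -0.208   0.0651]
((487.92181396484375, -240.48171997070312), (306.94964599609375, 173.67701721191406), 86.99940490722656)
R [ 0.99808073 -0.06192632  0.46667853 -0.337321  ] -3.5503886
L [ 0.9973946  -0.0721385   0.48368025 -0.12247282] -4.1368246
```

View pics/c3.png

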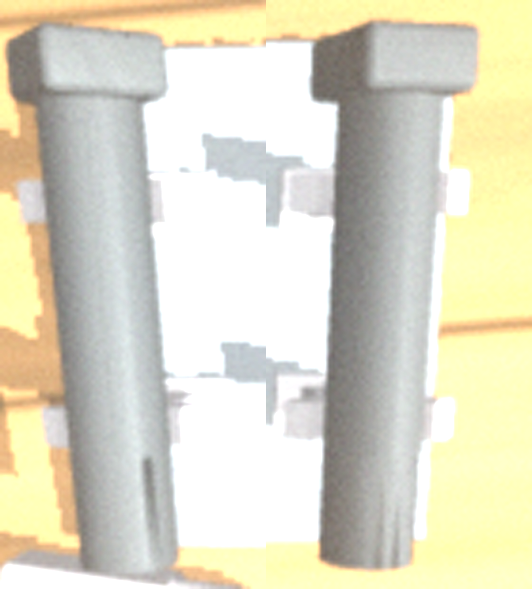

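Run:
```python
from roll import *
W=np.load("W2.npy");yaw=np.radians(-4.2)
for nm,o in {"L":(.4963,-.1219),"R":(.4799,-.3413)}.items():
    s,t,h=analyse(W,yaw,o);print(nm,"s",s[h>70].min(),s[h>70].max())
    for lo,hi in((-76,-62),(-50,35),(48,74)): print(lo,hi,prof(s,t,h,lo,hi,3))
    k=(abs(s)<30)&(h>72);
    f=np.linalg.lstsq(np.c_[2*t[k],2*h[k],np.ones(k.sum())],t[k]**2+h[k]**2,rcond=None)[0];print("axis t,h",f[:2],"r",np.sqrt(f[2]+f[0]**2+f[1]**2))
```

```text
L s -78.18839101330019 77.74040883907547
-76 -62 [(-20, 61.1), (-17, 71.9), (-14, 81.7), (-11, 86.2), (-8, 86.4), (-5, 85.6), (-2, 84.5), (1, 83.5), (4, 83.0), (7, 82.2), (10, 81.3), (13, 80.5), (16, 79.7), (19, 78.2), (22, 77.3)]
-50 35 [(-26, 375.3), (-23, 372.5), (-20, 371.0), (-17, 368.9), (-14, 70.2), (-11, 75.3), (-8, 77.9), (-5, 79.5), (-2, 80.1), (1, 80.2), (4, 79.7), (7, 78.5), (10, 76.5), (13, 73.3), (16, 62.1), (19, 63.0), (22, 61.8), (25, 59.0)]
48 74 [(-14, 70.1), (-11, 75.1), (-8, 77.9), (-5, 79.3), (-2, 79.8), (1, 80.2), (4, 80.0), (7, 78.6), (10, 76.5), (13, 74.4)]
axis t,h [-22.16032118 224.84646817] r 148.46657847514984
R s -78.68576936442626 77.50627943907381
-76 -62 [(-23, 65.2), (-20, 68.3), (-17, 73.8), (-14, 77.1), (-11, 81.0), (-8, 84.4), (-5, 88.4), (-2, 89.0), (1, 87.1), (4, 84.8), (7, 82.6), (10, 80.4), (13, 78.3), (16, 76.1), (19, 73.5), (22, 71.2), (25, 70.2)]
-50 35 [(-26, 58.1), (-23, 60.2), (-20, 63.0), (-17, 62.2), (-14, 72.5), (-11, 75.5), (-8, 77.8), (-5, 79.4), (-2, 80.0), (1, 80.2), (4, 79.7), (7, 78.6), (10, 76.6), (13, 72.4), (16, 66.2), (19, 63.1), (22, 61.8), (25, 58.9)]
48 74 [(-14, 72.2), (-11, 75.5), (-8, 77.8), (-5, 79.2), (-2, 80.2), (1, 80.3), (4, 79.5), (7, 78.6), (10, 76.4), (13, 72.5), (16, 67.2)]
axis t,h [ 0.29777453 66.59086312] r 13.932346949365046
```

L's head faces show roll 107°, with the flat toward +y and slightly down. R's show 127° on the same side, to be confirmed after the first turn. I'll tilt above L to test reach.

```bash
python3 -m inch '[[0.4,-1,4,-1,0,0,0.009],[0.4,-2,8,-2,-0.12,0.009,0.009],[0.4,-3,12,-3,-0.26,0.019,0.009],[0.4,-3.8,16,-4,-0.4,0.029,0.009],[0.4,-3.8,18,-5,-0.54,0.04,0.009],[0.4,-3.8,20,-6,-0.68,0.05,0.009],[0.4,-3.8,20.2,-7,-0.8,0.059,0.009],[0.4,-3.8,20.2,-8,-0.908,0.067,0.009]]' 30
python3 -m inch '[[0.4,0,0,0,0,0,0],[0.4,0,0,0,0,0,0],[0.4,0,0,0,0,0,0],[0.4,0,0,0,0,0,0],[0.4,0,0,0,0,0,0],[0.4,0,0,0,0,0,0],[0.4,0,0,0,0,0,0],[0.4,0,0,0,0,0,0]]'
cat > st.py <<'E'
from h import *
import sys
o=observe();M=R.from_quat(o["tcp_rot"]).as_matrix();p=o["position"];g=p-0.019*M[:,2]
print("t %.1f"%o["t"],"TCP",p.round(4),"grasp",g.round(4),"q",o["qpos"].round(2),"w %.4f"%o["grip_width"],"F",o["wrist_force"].round(1))
yaw=np.degrees(np.arctan2(M[1,0],M[0,0]));print("toolz",M[:,2].round(4),"jaw",M[:,1].round(4),"x",M[:,0].round(4),"tilt %.1f"%np.degrees(np.arctan2(M[1,2],-M[2,2])))
if len(sys.argv)>1:
    t=np.array([float(a) for a in sys.argv[1:4]]);print("grasp->target cm",((t-g)*100).round(2))
E
python3 st.py .4963 -.1219 .065
```

```text
t: 4.2
position: [0.5007, -0.0177, 0.2035]
tcp_rot: [0.031, 0.897, -0.441, -0.013]
wrist_force: [0.8, 0.8, 0.5]
grip_width: 0.0528
t: 5.0
position: [0.5001, -0.0207, 0.2043]
tcp_rot: [0.033, 0.898, -0.439, -0.014]
wrist_force: [-0.7, 0.1, 0.8]
grip_width: 0.0527
t 5.0 TCP [ 0.5001 -0.0207  0.2043] grasp [ 0.5012 -0.0058  0.216 ] q [-0.87  0.55  0.44  1.87  0.56  1.32  0.76] w 0.0527 F [-0.7  0.1  0.8]
toolz [-0.0543 -0.7875 -0.6139] jaw [ 0.0468  0.6121 -0.7894] x [-0.9974  0.0716 -0.0036] tilt -52.1
grasp->target cm [ -0.49 -11.61 -15.1 ]
```

```bash
python3 -m inch '[[0.4,0,-2,-4,0,0,0],[0.4,0,-4.5,-8,0,0,0],[0.4,0,-4.5,-9.6,0,0,0],[0.4,-0.2,-7.3,-11.8,0,0,0],[0.4,-0.35,-9.5,-13.5,0,0,0],[0.4,-0.49,-11.6,-15.1,0,0,0],[0.4,-0.49,-11.6,-15.1,0,0,0],[0.4,-0.49,-11.6,-15.1,0,0,0]]' 30
python3 st.py .4963 -.1219 .065
python3 -m inch '[[0.8,0,0,0,0,0,0],[0.8,0,0,0,0,0,0],[0.8,0,0,0,0,0,0],[0.8,0,0,0,0,0,0],[0.8,0,0,0,0,0,0],[0.8,0,0,0,0,0,0],[0.8,0,0,0,0,0,0],[0.8,0,0,0,0,0,0]]' 30
python3 st.py
```

```text
t: 5.8
position: [0.4955, -0.1362, 0.0533]
tcp_rot: [0.033, 0.898, -0.44, -0.014]
wrist_force: [0.6, -0.6, 0.5]
grip_width: 0.0525
t 5.8 TCP [ 0.4955 -0.1362  0.0533] grasp [ 0.4966 -0.1212  0.065 ] q [-0.72  0.78  0.46  2.03  0.67  0.9   0.63] w 0.0525 F [ 0.6 -0.6  0.5]
toolz [-0.0544 -0.7881 -0.6132] jaw [ 0.0464  0.6114 -0.7899] x [-0.9974  0.0714 -0.0033] tilt -52.1
grasp->target cm [-0.03 -0.07  0.  ]
t: 6.6
position: [0.4958, -0.1366, 0.0543]
tcp_rot: [0.033, 0.897, -0.44, -0.014]
wrist_force: [0.2, 1.3, 7.1]
grip_width: 0.0297
t 6.6 TCP [ 0.4958 -0.1366  0.0543] grasp [ 0.4968 -0.1216  0.066 ] q [-0.72  0.77  0.47  2.03  0.67  0.91  0.63] w 0.0297 F [0.2 1.3 7.1]
toolz [-0.0534 -0.7886 -0.6126] jaw [ 0.0468  0.6108 -0.7904] x [-0.9975  0.0709 -0.0043] tilt -52.2
```

```bash
python3 -m inch '[[0.8,0,0,1,0,0,0],[0.8,0.01,0.18,0.8,0.14,-0.01,0],[0.8,0.03,0.38,0.63,0.28,-0.02,0],[0.8,0.04,0.61,0.49,0.419,-0.03,0],[0.8,0.06,0.85,0.38,0.559,-0.04,0],[0.8,0.08,1.1,0.31,0.698,-0.05,0],[0.8,0.1,1.37,0.27,0.838,-0.06,0],[0.8,0.11,1.5,0.26,0.909,-0.065,0]]' 30
python3 -m inch '[[0.8,0,0,0,0,0,0],[0.8,0,0,0,0,0,0],[0.8,0,0,-0.5,0,0,0],[0.8,0,0,-1,0,0,0],[0.8,0,0,-1,0,0,0],[0.8,0,0,-1,0,0,0],[0.8,0,0,-1,0,0,0],[0.8,0,0,-1,0,0,0]]' 30
python3 st.py .4963 -.1219 .065
```

```text
t: 7.4
position: [0.4962, -0.1237, 0.0574]
tcp_rot: [0.038, 0.999, 0.002, 0.002]
wrist_force: [0.5, 0.0, -4.4]
grip_width: 0.0294
t: 8.2
position: [0.497, -0.1223, 0.0464]
tcp_rot: [0.036, 0.999, -0.001, 0.001]
wrist_force: [-3.3, -6.5, 8.2]
grip_width: 0.0294
t 8.2 TCP [ 0.497  -0.1223  0.0464] grasp [ 0.4969 -0.1222  0.0654] q [ 0.13  0.45  0.02  2.04 -0.01  0.65  1.65] w 0.0294 F [-3.3 -6.5  8.2]
toolz [ 0.0028 -0.003  -1.    ] jaw [ 0.0717  0.9974 -0.0028] x [-0.9974  0.0717 -0.003 ] tilt -0.2
grasp->target cm [-0.06  0.03 -0.04]
```

```bash
python3 -m inch '[[0.4,0,0,0,0,0,0],[0.4,0,0,0,0,0,0],[0.4,0,0,3,0,0,0],[0.4,0,0,7,0,0,0],[0.4,0,0,11,0,0,0],[0.4,2,0,14,0,0,0],[0.4,4,0,17,0,0,0],[0.4,4,0,17,0,0,0]]' 30
cat > look.py <<'E'
from roll import *
import sys
yaw=np.radians(float(sys.argv[2]))
im,d,c=cam("wrist");cv2.imwrite(f"pics/{sys.argv[1]}.png",im);W=pts(d,c)
T={"L":(.4963,-.1219),"R":(.4799,-.3413)} if len(sys.argv)<4 else {a.split(":")[0]:tuple(map(float,a.split(":")[1:])) for a in sys.argv[3:]}
for nm,o in T.items():
    a=np.array([np.cos(yaw),np.sin(yaw)]);b=np.array([-a[1],a[0]]);X=W.reshape(-1,3);X=X[~np.isnan(X[:,0])];r=(X[:,:2]-o)*1000
    s,t,h=r@a,r@b,X[:,2]*1000;k=(abs(s)<95)&(abs(t)<28)&(h>45)&(h<130);s,t,h=s[k],t[k],h[k]
    print(nm,len(s))
    if len(s)<200: continue
    print(" ends",np.percentile(s[h>70 if 1 else 0],[.3,99.7]).round(1) if (h>70).any() else "")
    for lo,hi in((-75,-63),(-20,20),(48,74)): print("",lo,hi,prof(s,t,h,lo,hi,3))
    k=(s>-75)&(s<-63)&(h>np.percentile(h[(s>-75)&(s<-63)],50)-0)
    for sd in(-1,1):
        # head planes: fit slope on each side of the top vertex by RANSAC-like best local fit
        kk=(s>-75)&(s<-63)&(h>66);tv=t[kk][np.argmax(h[kk])]
        j=kk&((t-tv)*sd>2)
        if j.sum()>15:
            p=cv2.fitLine(np.c_[t[j],h[j]].astype(np.float32),cv2.DIST_HUBER,0,.01,.01).ravel()
            print("  side",sd,"n",j.sum(),"vertex %.1f"%tv,"normal deg toward +t %.1f"%(-np.degrees(np.arctan2(p[1],p[0]))))
E
python3 look.py w3 -4.2
```

```text
t: 9.0
position: [0.5407, -0.1201, 0.2197]
tcp_rot: [0.035, 0.999, 0.0, 0.005]
wrist_force: [-0.9, -0.4, -0.5]
grip_width: 0.0523
L 6427
 ends [-77.3  77.4]
 -75 -63 [(-23, 68.7), (-20, 71.4), (-17, 74.6), (-14, 77.3), (-11, 79.6), (-8, 82.9), (-5, 85.5), (-2, 88.3), (1, 89.3), (4, 87.7), (7, 84.3), (10, 81.0), (13, 77.8), (16, 74.7), (19, 71.5), (22, 68.1)]
 -20 20 [(-14, 71.3), (-11, 75.3), (-8, 77.9), (-5, 79.5), (-2, 80.1), (1, 80.2), (4, 79.6), (7, 78.5), (10, 76.4), (13, 73.1), (16, 67.5)]
 48 74 [(-14, 70.6), (-11, 75.0), (-8, 77.6), (-5, 79.1), (-2, 79.9), (1, 78.2), (4, 75.0), (7, 71.4), (10, 68.5), (13, 65.3), (16, 63.6)]
  side -1 n 370 vertex 1.1 normal deg toward +t -43.5
  side 1 n 341 vertex 1.1 normal deg toward +t 47.2
R 7289
 ends [-78.2  76.8]
 -75 -63 [(-5, 88.7), (-2, 88.9), (1, 87.2), (4, 84.9), (7, 82.5), (10, 80.3), (13, 78.1), (16, 76.1), (19, 73.9), (22, 71.1), (25, 69.5)]
 -20 20 [(-11, 75.7), (-8, 78.0), (-5, 79.5), (-2, 80.0), (1, 80.2), (4, 79.7), (7, 78.5), (10, 76.5), (13, 71.9), (16, 66.9)]
 48 74 [(-11, 76.1), (-8, 77.7), (-5, 79.5), (-2, 80.1), (1, 80.3), (4, 79.5), (7, 78.7), (10, 76.3), (13, 71.8), (16, 66.6)]
  side -1 n 28 vertex -1.4 normal deg toward +t -52.3
  side 1 n 646 vertex -1.4 normal deg toward +t 37.8
```

```bash
python3 -m inch '[[0.4,-1,2,0,-0.12,0.009,0],[0.4,-2,4,-1,-0.25,0.018,0],[0.4,-3,5,-2,-0.38,0.027,0],[0.4,-4,5,-2,-0.51,0.037,0],[0.4,-4.1,5,-2,-0.64,0.046,0],[0.4,-4.1,5,-2,-0.77,0.055,0],[0.4,-4.1,5,-2,-0.82,0.059,0],[0.4,-4.1,5,-2,-0.82,0.059,0]]' 30
python3 st.py .4963 -.1219 .065
```

```text
t: 9.85
position: [0.4941, -0.0696, 0.1932]
tcp_rot: [0.03, 0.916, -0.4, -0.014]
wrist_force: [0.4, -0.5, 0.1]
grip_width: 0.0529
t 9.8 TCP [ 0.4941 -0.0696  0.1932] grasp [ 0.4951 -0.0557  0.2061] q [-0.49  0.45  0.06  1.93  0.7   1.31  0.69] w 0.0529 F [ 0.4 -0.5  0.1]
toolz [-0.0502 -0.7321 -0.6793] jaw [ 0.0431  0.6779 -0.7339] x [-0.9978  0.0661  0.0025] tilt -47.1
grasp->target cm [  0.12  -6.62 -14.11]
```

```bash
python3 -m inch '[[0.4,0.3,0,-4,0,0,0],[0.4,0.6,0,-8,0,0,0],[0.4,0.5,-1.5,-9.4,0,0,0],[0.4,0.4,-3.5,-11.2,0,0,0],[0.4,0.2,-5.5,-13.1,0,0,0],[0.4,0.12,-6.62,-14.1,0,0,0],[0.4,0.12,-6.62,-14.1,0,0,0],[0.4,0.12,-6.62,-14.1,0,0,0]]' 30
python3 st.py .4963 -.1219 .065
python3 -m inch '[[0.6,0,0,0,0,0,0],[0.8,0,0,0,0,0,0],[0.8,0,0,0,0,0,0],[0.8,0,0,0,0,0,0],[0.8,0,0,0,0,0,0],[0.8,0,0,0,0,0,0],[0.8,0,0,0,0,0,0],[0.8,0,0,0,0,0,0]]' 30
python3 st.py
```

```text
t: 10.65
position: [0.4966, -0.1375, 0.0552]
tcp_rot: [0.034, 0.916, -0.399, -0.013]
wrist_force: [0.4, -0.2, 0.2]
grip_width: 0.0528
t 10.7 TCP [ 0.4966 -0.1375  0.0552] grasp [ 0.4976 -0.1237  0.0681] q [-0.41  0.66  0.11  2.03  0.83  1.01  0.52] w 0.0528 F [ 0.4 -0.2  0.2]
toolz [-0.0505 -0.7297 -0.6819] jaw [ 0.0516  0.68   -0.7314] x [-0.9974  0.0721 -0.0033] tilt -46.9
grasp->target cm [-0.13  0.18 -0.31]
t: 11.45
position: [0.4974, -0.1363, 0.0546]
tcp_rot: [0.033, 0.917, -0.398, -0.012]
wrist_force: [0.9, 4.9, 0.2]
grip_width: 0.0295
t 11.4 TCP [ 0.4974 -0.1363  0.0546] grasp [ 0.4983 -0.1224  0.0676] q [-0.41  0.66  0.11  2.03  0.83  1.01  0.52] w 0.0295 F [0.9 4.9 0.2]
toolz [-0.0482 -0.729  -0.6828] jaw [ 0.0506  0.681  -0.7306] x [-0.9976  0.0698 -0.0041] tilt -46.9
```

```bash
python3 -m inch '[[0.8,0,0,1,0,0,0],[0.8,0.01,0.2,0.82,0.14,-0.01,0],[0.8,0.03,0.42,0.67,0.28,-0.02,0],[0.8,0.04,0.66,0.56,0.419,-0.03,0],[0.8,0.06,0.9,0.48,0.559,-0.04,0],[0.8,0.08,1.17,0.42,0.698,-0.05,0],[0.8,0.1,1.42,0.4,0.818,-0.059,0],[0.8,0.1,1.42,0.4,0.818,-0.059,0]]' 30
python3 -m inch '[[0.8,0,0,0,0,0,0],[0.8,0,0,0,0,0,0],[0.8,0,0,-0.5,0,0,0],[0.8,0,0,-1,0,0,0],[0.8,0,0,-1.1,0,0,0],[0.8,0,0,-1.1,0,0,0],[0.8,0,0,-1.1,0,0,0],[0.8,0,0,-1.1,0,0,0]]' 30
python3 st.py .4963 -.1219 .065
python3 -m inch '[[0.4,0,0,0,0,0,0],[0.4,0,0,0,0,0,0],[0.4,0,0,3,0,0,0],[0.4,0,0,7,0,0,0],[0.4,0,0,11,0,0,0],[0.4,2,0,14,0,0,0],[0.4,4,0,17,0,0,0],[0.4,4,0,17,0,0,0]]' 30
python3 look.py w4 -4.2 L:.4963:-.1219
```

```text
t: 12.25
position: [0.4951, -0.1312, 0.0592]
tcp_rot: [0.043, 0.999, -0.0, 0.0]
wrist_force: [-0.5, -0.6, -4.8]
grip_width: 0.0293
t: 13.05
position: [0.498, -0.1227, 0.0482]
tcp_rot: [0.036, 0.999, -0.001, 0.001]
wrist_force: [-2.1, -0.8, 5.6]
grip_width: 0.0294
t 13.1 TCP [ 0.498  -0.1227  0.0482] grasp [ 0.498  -0.1227  0.0672] q [ 0.33  0.46 -0.23  2.02  0.16  0.68  1.49] w 0.0294 F [-2.1 -0.8  5.6]
toolz [ 0.0024 -0.0024 -1.    ] jaw [ 0.071   0.9975 -0.0022] x [-0.9975  0.071  -0.0025] tilt -0.1
grasp->target cm [-0.17  0.08 -0.22]
t: 13.85
position: [0.5418, -0.1231, 0.2219]
tcp_rot: [0.036, 0.999, -0.001, 0.005]
wrist_force: [-0.1, -0.2, -0.4]
grip_width: 0.0531
L 6146
 ends [-77.7  77. ]
 -75 -63 [(-20, 79.5), (-17, 82.1), (-14, 82.8), (-11, 83.0), (-8, 83.1), (-5, 83.4), (-2, 83.4), (1, 83.3), (4, 83.3), (7, 83.4), (10, 83.7), (13, 84.0), (16, 82.8)]
 -20 20 [(-14, 71.9), (-11, 75.6), (-8, 77.8), (-5, 79.3), (-2, 80.1), (1, 80.2), (4, 79.8), (7, 78.7), (10, 76.5), (13, 73.3), (16, 68.4)]
 48 74 [(-14, 71.4), (-11, 74.3), (-8, 74.5), (-5, 74.4), (-2, 74.7), (1, 74.7), (4, 74.8), (7, 75.1), (10, 75.0), (13, 72.6)]
  side -1 n 539 vertex 14.2 normal deg toward +t -2.3
  side 1 n 17 vertex 14.2 normal deg toward +t 86.8
```

```bash
python3 -m inch '[[0.4,-1,-4,0,0,0,0],[0.4,-2,-8,0,-0.1,0.007,0],[0.4,-3,-12,0,-0.22,0.016,0],[0.4,-4,-16,0,-0.34,0.024,0],[0.4,-5,-17.8,0,-0.46,0.033,0],[0.4,-5.8,-17.8,0,-0.51,0.037,0],[0.4,-5.8,-17.8,0,-0.51,0.037,0],[0.4,-5.8,-17.8,0,-0.51,0.037,0]]' 30
python3 -m inch '[[0.4,0,0,0,0,0,0],[0.4,0,0,-2,0,0,0],[0.4,0,0,-4,0,0,0],[0.4,0,0,-6,0,0,0],[0.4,0,0,-7,0,0,0],[0.4,0,0,-7,0,0,0],[0.4,0,0,-7,0,0,0],[0.4,0,0,-7,0,0,0]]' 30
python3 st.py .4799 -.3413 .065
```

```text
t: 14.7
position: [0.4793, -0.3009, 0.2169]
tcp_rot: [0.035, 0.967, -0.252, -0.009]
wrist_force: [-0.1, 0.2, -0.1]
grip_width: 0.0529
t: 15.5
position: [0.4801, -0.3019, 0.1488]
tcp_rot: [0.036, 0.967, -0.253, -0.007]
wrist_force: [0.2, 0.1, 0.7]
grip_width: 0.0527
t 15.5 TCP [ 0.4801 -0.3019  0.1488] grasp [ 0.4807 -0.2926  0.1653] q [ 0.23  0.36 -0.09  2.    0.73  0.88  1.14] w 0.0527 F [0.2 0.1 0.7]
toolz [-0.0321 -0.4894 -0.8715] jaw [ 0.0658  0.869  -0.4904] x [-0.9973  0.0731 -0.0043] tilt -29.3
grasp->target cm [ -0.08  -4.87 -10.03]
```

```bash
python3 -m inch '[[0.4,0.2,0,-1.3,0,0,0],[0.4,0.1,-1.2,-3.4,0,0,0],[0.4,0,-2.4,-5.6,0,0,0],[0.4,0,-3.6,-7.7,0,0,0],[0.4,-0.08,-4.87,-10,0,0,0],[0.4,-0.08,-4.87,-10,0,0,0],[0.4,-0.08,-4.87,-10,0,0,0],[0.4,-0.08,-4.87,-10,0,0,0]]' 30
python3 st.py .4799 -.3413 .065
python3 -m inch '[[0.6,0,0,0,0,0,0],[0.8,0,0,0,0,0,0],[0.8,0,0,0,0,0,0],[0.8,0,0,0,0,0,0],[0.8,0,0,0,0,0,0],[0.8,0,0,0,0,0,0],[0.8,0,0,0,0,0,0],[0.8,0,0,0,0,0,0]]' 30
python3 st.py .4799 -.3413 .065
```

```text
t: 16.3
position: [0.4796, -0.3497, 0.0487]
tcp_rot: [0.035, 0.967, -0.253, -0.007]
wrist_force: [0.0, -0.2, 0.5]
grip_width: 0.0525
t 16.3 TCP [ 0.4796 -0.3497  0.0487] grasp [ 0.4802 -0.3404  0.0652] q [ 0.25  0.54 -0.01  2.03  0.89  0.68  1.01] w 0.0525 F [ 0.  -0.2  0.5]
toolz [-0.0317 -0.4892 -0.8716] jaw [ 0.0647  0.8692 -0.4902] x [-0.9974  0.0719 -0.0041] tilt -29.3
grasp->target cm [-0.03 -0.09 -0.02]
t: 17.1
position: [0.479, -0.3512, 0.0489]
tcp_rot: [0.036, 0.966, -0.254, -0.007]
wrist_force: [-0.4, 0.1, 5.8]
grip_width: 0.0292
t 17.1 TCP [ 0.479  -0.3512  0.0489] grasp [ 0.4797 -0.3419  0.0654] q [ 0.26  0.54 -0.01  2.03  0.89  0.68  1.01] w 0.0292 F [-0.4  0.1  5.8]
toolz [-0.0327 -0.4905 -0.8708] jaw [ 0.0656  0.8684 -0.4916] x [-0.9973  0.0732 -0.0038] tilt -29.4
grasp->target cm [ 0.02  0.06 -0.04]
```

```bash
python3 -m inch '[[0.8,0,0,1.2,0,0,0],[0.8,0.02,0.24,1.09,0.14,-0.01,0],[0.8,0.04,0.49,1.01,0.28,-0.02,0],[0.8,0.05,0.76,0.96,0.419,-0.03,0],[0.8,0.07,1.02,0.96,0.559,-0.04,0],[0.8,0.09,1.29,0.99,0.698,-0.05,0],[0.8,0.11,1.54,1.06,0.838,-0.06,0],[0.8,0.13,1.79,1.16,0.977,-0.07,0]]' 30
python3 -m inch '[[0.8,0.02,0.23,0.13,0.14,-0.01,0],[0.8,0.03,0.36,0.24,0.23,-0.017,0],[0.8,0.03,0.36,0.24,0.23,-0.017,0],[0.8,0.03,0.36,0.24,0.23,-0.017,0],[0.8,0.03,0.36,0.24,0.23,-0.017,0],[0.8,0.03,0.36,0.24,0.23,-0.017,0],[0.8,0.03,0.36,0.24,0.23,-0.017,0],[0.8,0.03,0.36,0.24,0.23,-0.017,0]]' 30
python3 st.py .4799 -.3413 .065
```

```text
t: 17.9
position: [0.4802, -0.3334, 0.0611]
tcp_rot: [0.036, 0.972, 0.234, 0.011]
wrist_force: [0.3, 0.8, -4.5]
grip_width: 0.0295
t: 18.7
position: [0.4807, -0.3285, 0.0625]
tcp_rot: [0.034, 0.939, 0.341, 0.013]
wrist_force: [-0.2, 0.5, -3.3]
grip_width: 0.0294
t 18.7 TCP [ 0.4807 -0.3285  0.0625] grasp [ 0.4798 -0.3407  0.0771] q [ 1.14  0.9  -0.55  1.46 -0.14  1.29  2.25] w 0.0294 F [-0.2  0.5 -3.3]
toolz [ 0.0477  0.6396 -0.7673] jaw [0.0557 0.7652 0.6413] x [-9.973e-01  7.330e-02 -8.000e-04] tilt 39.8
grasp->target cm [ 0.01 -0.06 -1.21]
```

Lower, release, back off along the tool axis, return upright to look.

```bash
python3 -m inch '[[0.8,0,-0.03,-0.6,0,0,0],[0.8,0,-0.06,-1.2,0,0,0],[0.8,0,-0.06,-1.2,0,0,0],[0.8,0,-0.06,-1.2,0,0,0],[0.42,0,-0.06,-1.2,0,0,0],[0.42,0,-0.06,-1.2,0,0,0],[0.42,0,-0.06,-1.2,0,0,0],[0.42,0,-0.06,-1.2,0,0,0]]' 30
python3 -m inch '[[0.42,-0.1,-1.9,2.3,0,0,0],[0.42,-0.2,-3.8,4.6,0,0,0],[0.42,-0.4,-6,7.2,0,0,0],[0.42,-0.4,-7,11,0,0,0],[0.42,-0.4,-7,14,-0.14,0.01,0],[0.42,2,-5,15,-0.28,0.02,0],[0.42,4,-3,15,-0.42,0.03,0],[0.42,6,0,15,-0.56,0.041,0]]' 30
python3 -m inch '[[0.42,0,1,0,-0.14,0.01,0],[0.42,0,1,0,-0.14,0.01,0],[0.42,0,1,0,-0.14,0.01,0],[0.42,0,1,0,-0.14,0.01,0],[0.42,0,1,0,-0.14,0.01,0],[0.42,0,1,0,-0.14,0.01,0],[0.42,0,1,0,-0.14,0.01,0],[0.42,0,1,0,-0.14,0.01,0]]' 30
python3 st.py .4799 -.3413 .065; python3 look.py w5 -4.2
```

```text
t: 19.5
position: [0.4803, -0.3292, 0.0496]
tcp_rot: [0.035, 0.939, 0.342, 0.013]
wrist_force: [-0.3, -0.5, -0.3]
grip_width: 0.0506
t: 20.3
position: [0.5414, -0.3306, 0.2013]
tcp_rot: [0.038, 0.997, 0.065, 0.005]
wrist_force: [0.7, 0.3, -0.2]
grip_width: 0.0508
t: 21.1
position: [0.54, -0.3201, 0.1995]
tcp_rot: [0.038, 0.999, -0.002, 0.0]
wrist_force: [0.7, 0.5, -0.7]
grip_width: 0.0511
t 21.1 TCP [ 0.54   -0.3201  0.1995] grasp [ 0.54   -0.32    0.2185] q [ 0.77  0.47 -0.45  1.6   0.22  1.12  1.77] w 0.0511 F [ 0.7  0.5 -0.7]
toolz [ 8.0e-04 -3.7e-03 -1.0e+00] jaw [ 0.0753  0.9972 -0.0036] x [-0.9972  0.0753 -0.0011] tilt -0.2
grasp->target cm [ -6.01  -2.13 -15.35]
L 8735
 ends [-78.2  76.6]
 -75 -63 [(-20, 74.4), (-17, 68.6), (-14, 83.0), (-11, 83.0), (-8, 83.0), (-5, 83.0), (-2, 83.2), (1, 83.5), (4, 83.5), (7, 83.7), (10, 83.6), (13, 83.7), (16, 83.1)]
 -20 20 [(-17, 66.8), (-14, 69.0), (-11, 75.3), (-8, 77.9), (-5, 79.2), (-2, 80.1), (1, 80.1), (4, 79.7), (7, 78.4), (10, 76.8), (13, 74.4)]
 48 74 [(-17, 67.1), (-14, 68.5), (-11, 74.1), (-8, 74.5), (-5, 74.6), (-2, 74.6), (1, 74.6), (4, 74.9), (7, 74.8), (10, 75.0), (13, 74.7)]
  side -1 n 839 vertex 12.6 normal deg toward +t -7.6
  side 1 n 29 vertex 12.6 normal deg toward +t 32.3
R 7640
 ends [-77.7  76.7]
 -75 -63 [(-23, 71.8), (-20, 73.9), (-17, 75.7), (-14, 77.7), (-11, 79.8), (-8, 81.8), (-5, 83.7), (-2, 85.6), (1, 87.8), (4, 88.8), (7, 87.1), (10, 82.7), (13, 78.0), (16, 74.0), (19, 69.6), (22, 64.7)]
 -20 20 [(-14, 71.8), (-11, 75.3), (-8, 78.0), (-5, 79.4), (-2, 80.1), (1, 80.3), (4, 79.8), (7, 78.7), (10, 76.5), (13, 72.8), (16, 66.9)]
 48 74 [(-14, 71.8), (-11, 75.3), (-8, 77.8), (-5, 79.2), (-2, 80.0), (1, 80.3), (4, 79.9), (7, 78.5), (10, 76.4), (13, 72.6), (16, 65.6)]
  side -1 n 459 vertex 2.8 normal deg toward +t -34.3
  side 1 n 362 vertex 2.8 normal deg toward +t 56.0
```

View pics/w5.png

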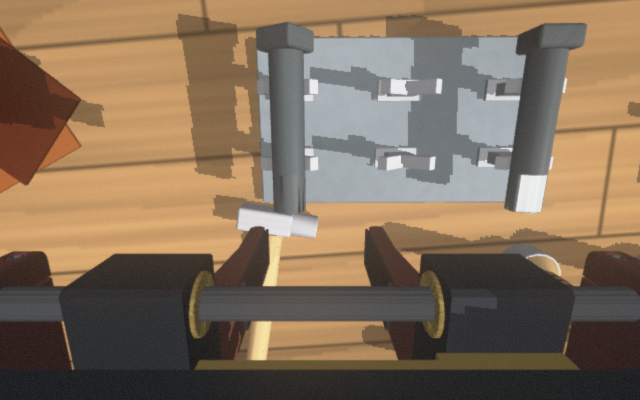

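R's end is still round on top, so its flat was at −143° (the unseen side) and is now at +146°. Two more turns of about 73°.

```bash
python3 -m inch '[[0.42,-1.5,0.5,0,-0.1,0.007,0],[0.42,-3,1,0,-0.23,0.017,0],[0.42,-4.5,1.5,-2,-0.36,0.026,0],[0.42,-5.9,1.8,-4,-0.49,0.036,0],[0.42,-5.9,1.8,-6,-0.52,0.038,0],[0.42,-5.9,1.8,-6,-0.52,0.038,0],[0.42,-5.9,1.8,-6,-0.52,0.038,0],[0.42,-5.9,1.8,-6,-0.52,0.038,0]]' 30
python3 st.py .4799 -.3413 .065
```

```text
t: 21.95
position: [0.482, -0.3027, 0.1411]
tcp_rot: [0.037, 0.965, -0.259, -0.008]
wrist_force: [-1.0, 0.5, 0.2]
grip_width: 0.051
t 21.9 TCP [ 0.482  -0.3027  0.1411] grasp [ 0.4827 -0.2932  0.1575] q [ 0.38  0.39 -0.29  1.99  0.83  0.94  1.04] w 0.0510 F [-1.   0.5  0.2]
toolz [-0.0345 -0.5002 -0.8652] jaw [ 0.067   0.8626 -0.5014] x [-0.9972  0.0752 -0.0038] tilt -30.0
grasp->target cm [-0.28 -4.81 -9.25]
```

```bash
python3 -m inch '[[0.42,0,0,-0.8,0,0,0],[0.42,-0.1,-1.2,-3,0,0,0],[0.42,-0.15,-2.4,-5.1,0,0,0],[0.42,-0.2,-3.6,-7.1,0,0,0],[0.42,-0.28,-4.81,-9.25,0,0,0],[0.42,-0.28,-4.81,-9.25,0,0,0],[0.42,-0.28,-4.81,-9.25,0,0,0],[0.42,-0.28,-4.81,-9.25,0,0,0]]' 30
python3 st.py .4799 -.3413 .065
python3 -m inch '[[0.6,0,0,0,0,0,0],[0.8,0,0,0,0,0,0],[0.8,0,0,0,0,0,0],[0.8,0,0,0,0,0,0],[0.8,0,0,0,0,0,0],[0.8,0,0,0,0,0,0],[0.8,0,0,0,0,0,0],[0.8,0,0,0,0,0,0]]' 30
python3 -m inch '[[0.8,0,0,1.2,0,0,0],[0.8,0.02,0.24,1.08,0.14,-0.01,0],[0.8,0.04,0.49,1,0.28,-0.02,0],[0.8,0.05,0.75,0.95,0.419,-0.03,0],[0.8,0.07,1.02,0.95,0.559,-0.04,0],[0.8,0.09,1.28,0.98,0.698,-0.05,0],[0.8,0.11,1.54,1.04,0.838,-0.06,0],[0.8,0.13,1.79,1.14,0.977,-0.07,0]]' 30
python3 -m inch '[[0.8,0.02,0.23,0.13,0.14,-0.01,0],[0.8,0.03,0.44,0.3,0.28,-0.02,0],[0.8,0.03,0.48,0.34,0.31,-0.022,0],[0.8,0.03,0.48,0.34,0.31,-0.022,0],[0.8,0.03,0.48,0.34,0.31,-0.022,0],[0.8,0.03,0.48,0.34,0.31,-0.022,0],[0.8,0.03,0.48,0.34,0.31,-0.022,0],[0.8,0.03,0.48,0.34,0.31,-0.022,0]]' 30
python3 st.py .4799 -.3413 .065
```

```text
t: 22.75
position: [0.4794, -0.3493, 0.0484]
tcp_rot: [0.036, 0.965, -0.26, -0.008]
wrist_force: [-0.1, -0.3, 0.6]
grip_width: 0.051
t 22.8 TCP [ 0.4794 -0.3493  0.0484] grasp [ 0.48   -0.3398  0.0648] q [ 0.4   0.55 -0.21  2.02  1.01  0.77  0.91] w 0.0510 F [-0.1 -0.3  0.6]
toolz [-0.0336 -0.5005 -0.8651] jaw [ 0.065   0.8627 -0.5016] x [-0.9973  0.0731 -0.0035] tilt -30.0
grasp->target cm [-0.01 -0.15  0.02]
t: 23.55
position: [0.4789, -0.3513, 0.0491]
tcp_rot: [0.036, 0.965, -0.261, -0.008]
wrist_force: [-1.1, -3.5, 6.2]
grip_width: 0.0295
t: 24.35
position: [0.4801, -0.3324, 0.0605]
tcp_rot: [0.036, 0.973, 0.227, 0.01]
wrist_force: [1.0, 1.2, -4.3]
grip_width: 0.0291
t: 25.15
position: [0.4806, -0.3264, 0.0631]
tcp_rot: [0.034, 0.928, 0.372, 0.013]
wrist_force: [0.4, -0.1, -3.5]
grip_width: 0.0296
t 25.1 TCP [ 0.4806 -0.3264  0.0631] grasp [ 0.4797 -0.3395  0.0768] q [ 1.24  0.99 -0.71  1.42 -0.04  1.34  2.17] w 0.0296 F [ 0.4 -0.1 -3.5]
toolz [ 0.0493  0.6891 -0.723 ] jaw [0.0524 0.7211 0.6908] x [-9.974e-01  7.200e-02  5.000e-04] tilt 43.6
grasp->target cm [ 0.02 -0.18 -1.18]
```

```bash
python3 -m inch '[[0.8,0,-0.1,-0.6,0,0,0],[0.8,0,-0.18,-1.2,0,0,0],[0.8,0,-0.18,-1.2,0,0,0],[0.8,0,-0.18,-1.2,0,0,0],[0.42,0,-0.18,-1.2,0,0,0],[0.42,0,-0.18,-1.2,0,0,0],[0.42,0,-0.18,-1.2,0,0,0],[0.42,0,-0.18,-1.2,0,0,0]]' 30
python3 -m inch '[[0.42,-0.1,-2,2.1,0,0,0],[0.42,-0.2,-4,4.2,0,0,0],[0.42,-0.4,-6.5,6.8,0,0,0],[0.42,-0.4,-7,11,0,0,0],[0.42,-0.4,-7,14,-0.14,0.01,0],[0.42,2,-5,15,-0.28,0.02,0],[0.42,4,-3,15,-0.42,0.03,0],[0.42,6,0,15,-0.56,0.041,0]]' 30
python3 -m inch '[[0.42,0,1,0,-0.14,0.01,0],[0.42,0,1,0,-0.2,0.015,0],[0.42,0,1,0,-0.2,0.015,0],[0.42,0,1,0,-0.2,0.015,0],[0.42,0,1,0,-0.2,0.015,0],[0.42,0,1,0,-0.2,0.015,0],[0.42,0,1,0,-0.2,0.015,0],[0.42,0,1,0,-0.2,0.015,0]]' 30
python3 st.py .4799 -.3413 .065; python3 look.py w6 -4.2 R:.4799:-.3413
```

```text
t: 25.95
position: [0.4801, -0.3284, 0.0498]
tcp_rot: [0.034, 0.927, 0.373, 0.013]
wrist_force: [-0.2, -0.2, 1.3]
grip_width: 0.0506
t: 26.75
position: [0.5411, -0.3298, 0.2015]
tcp_rot: [0.038, 0.994, 0.098, 0.005]
wrist_force: [0.7, 0.3, -1.4]
grip_width: 0.0509
t: 27.55
position: [0.5398, -0.3195, 0.1996]
tcp_rot: [0.038, 0.999, 0.002, -0.001]
wrist_force: [0.5, -0.7, -0.1]
grip_width: 0.0505
t 27.6 TCP [ 0.5398 -0.3195  0.1996] grasp [ 0.5398 -0.3196  0.2186] q [ 0.89  0.51 -0.61  1.58  0.31  1.15  1.7 ] w 0.0505 F [ 0.5 -0.7 -0.1]
toolz [-0.0011  0.0036 -1.    ] jaw [0.0759 0.9971 0.0035] x [-0.9971  0.0759  0.0014] tilt 0.2
grasp->target cm [ -5.99  -2.17 -15.36]
R 7441
 ends [-77.7  76.7]
 -75 -63 [(-20, 78.0), (-17, 78.7), (-14, 79.8), (-11, 80.9), (-8, 81.6), (-5, 82.5), (-2, 83.5), (1, 84.5), (4, 85.3), (7, 86.4), (10, 86.7), (13, 84.2), (16, 74.3), (19, 65.1), (22, 58.1)]
 -20 20 [(-14, 71.3), (-11, 75.4), (-8, 77.8), (-5, 79.4), (-2, 80.1), (1, 80.3), (4, 79.7), (7, 78.6), (10, 76.6), (13, 73.0), (16, 67.8)]
 48 74 [(-14, 71.6), (-11, 75.1), (-8, 77.8), (-5, 79.1), (-2, 80.0), (1, 80.2), (4, 79.7), (7, 74.9), (10, 65.2), (13, 59.4)]
  side -1 n 549 vertex 8.2 normal deg toward +t -17.6
  side 1 n 192 vertex 8.2 normal deg toward +t 70.2
```

```bash
python3 -m inch '[[0.42,-1.5,0.5,0,-0.1,0.007,0],[0.42,-3,1,0,-0.23,0.017,0],[0.42,-4.5,1.5,-2,-0.36,0.026,0],[0.42,-5.9,1.8,-4,-0.49,0.036,0],[0.42,-5.9,1.8,-6,-0.527,0.039,0],[0.42,-5.9,1.8,-6,-0.527,0.039,0],[0.42,-5.9,1.8,-6,-0.527,0.039,0],[0.42,-5.9,1.8,-6,-0.527,0.039,0]]' 30
python3 st.py .4799 -.3413 .065
python3 -m inch '[[0.42,0,0,-0.8,0,0,0],[0.42,-0.1,-1.2,-3,0,0,0],[0.42,-0.15,-2.4,-5.1,0,0,0],[0.42,-0.2,-3.6,-7.1,0,0,0],[0.42,-0.25,-4.9,-9.25,0,0,0],[0.42,-0.25,-4.95,-9.25,0,0,0],[0.42,-0.25,-4.95,-9.25,0,0,0],[0.42,-0.25,-4.95,-9.25,0,0,0]]' 30
python3 st.py .4799 -.3413 .065
python3 -m inch '[[0.6,0,0,0,0,0,0],[0.8,0,0,0,0,0,0],[0.8,0,0,0,0,0,0],[0.8,0,0,0,0,0,0],[0.8,0,0,0,0,0,0],[0.8,0,0,0,0,0,0],[0.8,0,0,0,0,0,0],[0.8,0,0,0,0,0,0]]' 30
python3 st.py .4799 -.3413 .065
```

```text
t: 28.4
position: [0.4818, -0.3018, 0.1413]
tcp_rot: [0.037, 0.965, -0.259, -0.009]
wrist_force: [0.3, -0.3, -0.2]
grip_width: 0.0512
t 28.4 TCP [ 0.4818 -0.3018  0.1413] grasp [ 0.4825 -0.2923  0.1578] q [ 0.51  0.42 -0.45  1.98  0.88  0.99  1.  ] w 0.0512 F [ 0.3 -0.3 -0.2]
toolz [-0.0374 -0.5    -0.8652] jaw [ 0.0672  0.8626 -0.5014] x [-0.997   0.0769 -0.0014] tilt -30.0
grasp->target cm [-0.26 -4.9  -9.28]
t: 29.2
position: [0.4794, -0.3499, 0.0487]
tcp_rot: [0.036, 0.965, -0.26, -0.009]
wrist_force: [0.4, -0.6, -0.4]
grip_width: 0.0507
t 29.2 TCP [ 0.4794 -0.3499  0.0487] grasp [ 0.4801 -0.3404  0.0651] q [ 0.52  0.57 -0.36  2.01  1.07  0.84  0.87] w 0.0507 F [ 0.4 -0.6 -0.4]
toolz [-0.0365 -0.5005 -0.865 ] jaw [ 0.0653  0.8625 -0.5018] x [-0.9972  0.0748 -0.0012] tilt -30.1
grasp->target cm [-0.02 -0.09 -0.01]
t: 30.0
position: [0.479, -0.3514, 0.0491]
tcp_rot: [0.036, 0.965, -0.261, -0.009]
wrist_force: [-1.3, -2.0, 5.1]
grip_width: 0.0293
t 30.0 TCP [ 0.479  -0.3514  0.0491] grasp [ 0.4797 -0.3418  0.0655] q [ 0.52  0.57 -0.36  2.01  1.07  0.84  0.87] w 0.0293 F [-1.3 -2.   5.1]
toolz [-0.0374 -0.5028 -0.8636] jaw [ 0.0654  0.8611 -0.5041] x [-9.972e-01  7.530e-02 -7.000e-04] tilt -30.2
grasp->target cm [ 0.02  0.05 -0.05]
```

```bash
python3 -m inch '[[0.8,0,0,1.2,0,0,0],[0.8,0.02,0.24,1.08,0.14,-0.01,0],[0.8,0.04,0.49,1,0.28,-0.02,0],[0.8,0.05,0.75,0.95,0.419,-0.03,0],[0.8,0.07,1.02,0.95,0.559,-0.04,0],[0.8,0.09,1.28,0.98,0.698,-0.05,0],[0.8,0.11,1.54,1.04,0.838,-0.06,0],[0.8,0.13,1.79,1.14,0.977,-0.07,0]]' 30
python3 -m inch '[[0.8,0.02,0.23,0.13,0.14,-0.01,0],[0.8,0.03,0.42,0.28,0.266,-0.019,0],[0.8,0.03,0.42,0.28,0.266,-0.019,0],[0.8,0.03,0.42,0.28,0.266,-0.019,0],[0.8,0.03,0.38,-0.3,0.266,-0.019,0],[0.8,0.03,0.32,-0.9,0.266,-0.019,0],[0.8,0.03,0.32,-0.9,0.266,-0.019,0],[0.8,0.03,0.32,-0.9,0.266,-0.019,0]]' 30
python3 st.py .4799 -.3413 .065
python3 -m inch '[[0.42,0,0,0,0,0,0],[0.42,0,0,0,0,0,0],[0.42,0,0,0,0,0,0],[0.42,-0.1,-2,2.2,0,0,0],[0.42,-0.2,-4,4.4,0,0,0],[0.42,-0.4,-6.4,7,0,0,0],[0.42,-0.4,-7,11,0,0,0],[0.42,-0.4,-7,14,-0.14,0.01,0]]' 30
python3 -m inch '[[0.42,2,2,1,-0.14,0.01,0],[0.42,4,4,1,-0.28,0.02,0],[0.42,6,6,1,-0.42,0.03,0],[0.42,6,8,1,-0.56,0.041,0],[0.42,6,8,1,-0.58,0.042,0],[0.42,6,8,1,-0.58,0.042,0],[0.42,6,8,1,-0.58,0.042,0],[0.42,6,8,1,-0.58,0.042,0]]' 30
python3 st.py .4799 -.3413 .065; python3 look.py w7 -4.2
```

```text
t: 30.8
position: [0.4801, -0.3331, 0.0607]
tcp_rot: [0.036, 0.973, 0.227, 0.008]
wrist_force: [-0.0, 0.4, -4.0]
grip_width: 0.0294
t: 31.6
position: [0.4815, -0.3289, 0.0523]
tcp_rot: [0.033, 0.936, 0.351, 0.012]
wrist_force: [-1.1, -2.8, 5.3]
grip_width: 0.0293
t 31.6 TCP [ 0.4815 -0.3289  0.0523] grasp [ 0.4806 -0.3413  0.0667] q [ 1.28  1.02 -0.82  1.44  0.07  1.31  2.08] w 0.0293 F [-1.1 -2.8  5.3]
toolz [ 0.0458  0.6557 -0.7537] jaw [0.0537 0.7517 0.6573] x [-9.975e-01  7.060e-02  8.000e-04] tilt 41.0
grasp->target cm [-0.07  0.   -0.17]
t: 32.4
position: [0.4738, -0.4033, 0.1862]
tcp_rot: [0.04, 0.957, 0.287, 0.008]
wrist_force: [0.3, -0.6, -0.7]
grip_width: 0.0512
t: 33.2
position: [0.5353, -0.3213, 0.1992]
tcp_rot: [0.039, 0.999, -0.0, -0.002]
wrist_force: [0.6, 0.0, -0.1]
grip_width: 0.0509
t 33.2 TCP [ 0.5353 -0.3213  0.1992] grasp [ 0.5354 -0.3213  0.2182] q [ 0.97  0.54 -0.74  1.59  0.38  1.17  1.64] w 0.0509 F [ 0.6  0.  -0.1]
toolz [-3.6e-03 -1.0e-04 -1.0e+00] jaw [ 7.79e-02  9.97e-01 -3.00e-04] x [-0.997   0.0779  0.0036] tilt -0.0
grasp->target cm [ -5.55  -2.   -15.
[... 446 characters left out ...]
 74.9), (13, 74.2)]
  side -1 n 585 vertex 1.6 normal deg toward +t -18.5
  side 1 n 269 vertex 1.6 normal deg toward +t 0.7
R 7287
 ends [-77.2  78.1]
 -75 -63 [(-17, 82.2), (-14, 82.8), (-11, 82.7), (-8, 83.0), (-5, 83.2), (-2, 83.3), (1, 83.2), (4, 83.7), (7, 84.0), (10, 83.8), (13, 84.2), (16, 82.9), (19, 63.3)]
 -20 20 [(-14, 71.7), (-11, 75.4), (-8, 77.8), (-5, 79.3), (-2, 80.1), (1, 80.2), (4, 79.8), (7, 78.5), (10, 76.5), (13, 72.8), (16, 67.8)]
 48 74 [(-14, 71.2), (-11, 73.9), (-8, 74.2), (-5, 74.5), (-2, 74.6), (1, 74.5), (4, 75.0), (7, 75.1), (10, 75.1), (13, 72.8), (16, 66.9)]
  side -1 n 413 vertex 4.0 normal deg toward +t -3.3
  side 1 n 264 vertex 4.0 normal deg toward +t 8.8
```

Both flats are up together (L −1.6°, R −3°) with the robot clear. Now I pick R.

```bash
python3 -m inch '[[0.42,-3,-1,0,0,0,0.005],[0.42,-5.55,-2,-2,0,0,0.005],[0.42,-5.55,-2,-6,0,0,0.005],[0.42,-5.55,-2,-9,0,0,0.005],[0.42,-5.55,-2,-12,0,0,0.005],[0.42,-5.55,-2,-14,0,0,0.005],[0.42,-5.55,-2,-15.3,0,0,0.005],[0.42,-5.55,-2,-15.3,0,0,0.005]]' 30
python3 -m inch '[[0.42,0,0,0,0,0,0],[0.42,0,0,0,0,0,0],[0.8,0,0,0,0,0,0],[0.8,0,0,0,0,0,0],[0.8,0,0,0,0,0,0],[0.8,0,0,0,0,0,0],[0.8,0,0,0,0,0,0],[0.8,0,0,0,0,0,0]]' 40
python3 st.py .4799 -.3413 .065
python3 -m inch '[[0.8,0,0,1,0,0,0],[0.8,0,0,3,0,0,0],[0.8,0,0,6,0,0,0],[0.8,0,0,9,0,0,0],[0.8,0,0,11,0,0,0],[0.8,0,3,11,-0.02,0,0],[0.8,0,7,11,-0.04,0,0],[0.8,0,11,11,-0.05,0,0.01]]' 40
python3 -m inch '[[0.8,0,4,0,0,0,0],[0.8,0,8,0,0,0,0],[0.8,0,12,0,0,0,0],[0.8,0,16,0,0,0,0],[0.8,0,20,0,0,0,0],[0.8,0,24,0,0,0,0],[0.8,0,28,0,0,0,0],[0.8,0.5,32,0,0,0,0]]' 40
python3 -m inch '[[0.8,0.2,4,0,0,0,0],[0.8,0.4,8,0,0,0,0],[0.8,0.6,12,0,0,0,0],[0.8,0.8,16,0,0,0,0],[0.8,0.8,20,0,0,0,0],[0.8,0.8,23,0,0,0,0],[0.8,0.8,24.8,0,0,0,0],[0.8,0.8,24.8,0,0,0,0]]' 40
python3 st.py .4931 .3368 .052
```

```text
t: 34.05
position: [0.4793, -0.3394, 0.0449]
tcp_rot: [0.036, 0.999, 0.001, -0.003]
wrist_force: [0.2, -0.5, 0.1]
grip_width: 0.051
t: 34.85
position: [0.4809, -0.342, 0.048]
tcp_rot: [0.035, 0.999, -0.003, -0.001]
wrist_force: [0.1, -7.2, 2.2]
grip_width: 0.0292
t 34.9 TCP [ 0.4809 -0.342   0.048 ] grasp [ 0.4809 -0.3419  0.067 ] q [ 1.    0.65 -0.65  1.81  0.51  0.86  1.6 ] w 0.0292 F [ 0.1 -7.2  2.2]
toolz [-0.0014 -0.0053 -1.    ] jaw [ 0.0709  0.9975 -0.0054] x [-0.9975  0.0709  0.001 ] tilt -0.3
grasp->target cm [-0.1   0.06 -0.2 ]
t: 35.65
position: [0.4802, -0.2273, 0.1574]
tcp_rot: [0.03, 0.999, -0.026, -0.0]
wrist_force: [0.5, 0.6, -3.6]
grip_width: 0.0294
t: 36.45
position: [0.4846, 0.0926, 0.1573]
tcp_rot: [0.029, 0.999, -0.026, -0.001]
wrist_force: [0.5, -0.5, -2.2]
grip_width: 0.029
t: 37.25
position: [0.4918, 0.3425, 0.1572]
tcp_rot: [0.027, 0.999, -0.025, -0.001]
wrist_force: [-0.9, -0.5, -3.9]
grip_width: 0.0293
t 37.2 TCP [0.4918 0.3425 0.1572] grasp [0.4918 0.3434 0.1761] q [-0.14  0.59 -0.83  1.67  0.5   1.15  0.41] w 0.0293 F [-0.9 -0.5 -3.9]
toolz [-0.0035 -0.0492 -0.9988] jaw [ 0.0545  0.9973 -0.0493] x [-9.985e-01  5.460e-02  8.000e-04] tilt -2.8
grasp->target cm [  0.13  -0.66 -12.41]
```

```bash
python3 -m inch '[[0.8,0.2,-0.66,0,0,0,-0.007],[0.8,0.2,-0.66,-3,0,0,-0.007],[0.8,0.2,-0.66,-6,0,0,-0.007],[0.8,0.2,-0.66,-8.5,0,0,-0.007],[0.8,0.2,-0.66,-10.2,0,0,-0.007],[0.8,0.2,-0.66,-11.2,0,0,-0.007],[0.8,0.2,-0.66,-11.2,0,0,-0.007],[0.8,0.2,-0.66,-11.2,0,0,-0.007]]' 40
python3 st.py .4931 .3368 .052
```

```text
t: 38.05
position: [0.4962, 0.3325, 0.0459]
tcp_rot: [0.033, 0.999, -0.025, -0.0]
wrist_force: [0.2, -0.3, -3.6]
grip_width: 0.0291
t 38.0 TCP [0.4962 0.3325 0.0459] grasp [0.4962 0.3334 0.0648] q [-0.18  0.71 -0.75  1.76  0.61  0.96  0.31] w 0.0291 F [ 0.2 -0.3 -3.6]
toolz [-0.002  -0.0507 -0.9987] jaw [ 0.0667  0.9965 -0.0507] x [-0.9978  0.0667 -0.0014] tilt -2.9
grasp->target cm [-0.31  0.34 -1.28]
```

```bash
python3 -m inch '[[0.8,-0.25,0.34,0,0,0,0.005],[0.8,-0.25,0.34,0,0,0,0.005],[0.8,-0.25,0.34,-0.4,0,0,0.005],[0.8,-0.25,0.34,-0.8,0,0,0.005],[0.8,-0.25,0.34,-1.05,0,0,0.005],[0.8,-0.25,0.34,-1.05,0,0,0.005],[0.8,-0.25,0.34,-1.05,0,0,0.005],[0.8,-0.25,0.34,-1.05,0,0,0.005]]' 40
python3 st.py .4931 .3368 .052
```

```text
t: 38.85
position: [0.4933, 0.3352, 0.0349]
tcp_rot: [0.031, 0.999, -0.026, -0.0]
wrist_force: [-1.8, -3.5, 6.3]
grip_width: 0.0294
t 38.9 TCP [0.4933 0.3352 0.0349] grasp [0.4933 0.3362 0.0538] q [-0.19  0.72 -0.74  1.76  0.63  0.95  0.3 ] w 0.0294 F [-1.8 -3.5  6.3]
toolz [-0.0023 -0.0524 -0.9986] jaw [ 0.0616  0.9967 -0.0524] x [-9.981e-01  6.160e-02 -9.000e-04] tilt -3.0
grasp->target cm [-0.02  0.06 -0.18]
```

Seated (6 N up). Release and look.

```bash
python3 -m inch '[[0.42,0,0,0,0,0,0],[0.42,0,0,0,0,0,0],[0.42,0,0,0,0,0,0],[0.42,0,0,3,0,0,0],[0.42,0,0,7,0,0,0],[0.42,0,0,11,0,0,0],[0.42,2,0,14,0.03,0,0],[0.42,4,0,17,0.05,0,0]]' 30
python3 -m inch '[[0.42,0,0,0,0,0,0],[0.42,0,0,0,0,0,0],[0.42,0,0,0,0,0,0],[0.42,0,0,0,0,0,0],[0.42,0,0,0,0,0,0],[0.42,0,0,0,0,0,0],[0.42,0,0,0,0,0,0],[0.42,0,0,0,0,0,0]]' 30
sed -i 's/s\[h>70 if 1 else 0\]/s[h>60]/; s/if (h>70).any()/if (h>60).any()/; s/(h>45)/(h>35)/' look.py
python3 look.py w8 -3.55 R:.4931:.3368
```

```text
t: 39.65
position: [0.5335, 0.3362, 0.2065]
tcp_rot: [0.03, 1.0, 0.0, -0.001]
wrist_force: [1.2, -0.1, 0.4]
grip_width: 0.0511
t: 40.45
position: [0.5331, 0.3358, 0.2044]
tcp_rot: [0.031, 1.0, -0.001, -0.001]
wrist_force: [-0.1, 0.4, -0.2]
grip_width: 0.051
R 6197
 ends [-78.2  77.3]
 -75 -63 [(-17, 69.4), (-14, 70.3), (-11, 70.4), (-8, 70.4), (-5, 70.3), (-2, 70.4), (1, 70.5), (4, 70.1), (7, 70.2), (10, 70.3), (13, 70.4), (16, 70.1), (19, 67.9)]
 -20 20 [(-14, 58.4), (-11, 62.3), (-8, 65.0), (-5, 66.5), (-2, 67.1), (1, 67.2), (4, 66.8), (7, 65.4), (10, 63.6), (13, 60.0), (16, 54.3)]
 48 74 [(-14, 58.5), (-11, 61.5), (-8, 61.9), (-5, 61.6), (-2, 61.4), (1, 61.7), (4, 61.7), (7, 61.4), (10, 61.5), (13, 59.3), (16, 55.2)]
  side -1 n 120 vertex -8.5 normal deg toward +t -17.9
  side 1 n 432 vertex -8.5 normal deg toward +t 1.2
```

```bash
python3 -m inch '[[0.42,-0.5,-5,0,0,0,0],[0.42,-1,-10,0,0,0,0],[0.42,-1.5,-15,0,0,0,0],[0.42,-2,-20,0,0,0,0],[0.42,-2.5,-25,0,0,0,-0.011],[0.42,-3,-30,0,0,0,-0.011],[0.42,-3.4,-35,0,0,0,-0.011],[0.42,-3.7,-40,0,0,0,-0.011]]' 30
python3 -m inch '[[0.42,0,-4,0,0,0,0],[0.42,0,-5.8,0,0,0,0],[0.42,0,-5.8,-3,0,0,0],[0.42,0,-5.8,-6,0,0,0],[0.42,0,-5.8,-9,0,0,0],[0.42,0,-5.8,-9,0,0,0],[0.42,0,-5.8,-9,0,0,0],[0.42,0,-5.8,-9,0,0,0]]' 30
python3 st.py .4963 -.1219 .065
```

```text
t: 41.3
position: [0.4958, -0.0646, 0.2049]
tcp_rot: [0.036, 0.999, -0.001, -0.001]
wrist_force: [0.2, -0.6, 0.3]
grip_width: 0.0508
t: 42.1
position: [0.4974, -0.1204, 0.1161]
tcp_rot: [0.036, 0.999, -0.001, -0.0]
wrist_force: [-0.6, 0.7, 0.2]
grip_width: 0.0507
t 42.1 TCP [ 0.4974 -0.1204  0.1161] grasp [ 0.4974 -0.1204  0.1351] q [ 0.77  0.47 -0.8   1.94  0.42  0.91  1.25] w 0.0507 F [-0.6  0.7  0.2]
toolz [-4.0e-04 -1.7e-03 -1.0e+00] jaw [ 0.072   0.9974 -0.0018] x [-9.974e-01  7.200e-02  3.000e-04] tilt -0.1
grasp->target cm [-0.11 -0.15 -7.01]
```

```bash
python3 -m inch '[[0.42,-0.1,-0.15,-2,0,0,0],[0.42,-0.1,-0.15,-4,0,0,0],[0.42,-0.1,-0.15,-6,0,0,0],[0.42,-0.1,-0.15,-7,0,0,0],[0.42,-0.1,-0.15,-7,0,0,0],[0.42,-0.1,-0.15,-7,0,0,0],[0.42,-0.1,-0.15,-7,0,0,0],[0.42,-0.1,-0.15,-7,0,0,0]]' 40
python3 -m inch '[[0.8,0,0,0,0,0,0],[0.8,0,0,0,0,0,0],[0.8,0,0,0,0,0,0],[0.8,0,0,0,0,0,0],[0.8,0,0,0,0,0,0],[0.8,0,0,0,0,0,0],[0.8,0,0,0,0,0,0],[0.8,0,0,0,0,0,0]]' 40
python3 st.py .4963 -.1219 .065
python3 -m inch '[[0.8,0,0,1,0,0,0],[0.8,0,0,3,0,0,0],[0.8,0,0,6,0,0,0],[0.8,0,0,9,0,0,0],[0.8,0,0,11,0,0,0],[0.8,0,3,11,-0.01,0,0],[0.8,0,7,11,-0.02,0,0],[0.8,-0.5,11,11,-0.028,0,0.01]]' 40
python3 -m inch '[[0.8,-0.4,4,0,0,0,0],[0.8,-0.8,8,0,0,0,0],[0.8,-1.2,11,0,0,0,0],[0.8,-1.2,11.7,0,0,0,0],[0.8,-1.2,11.7,-4,0,0,0],[0.8,-1.2,11.7,-8,0,0,0],[0.8,-1.2,11.7,-10,0,0,0],[0.8,-1.2,11.7,-10,0,0,0]]' 40
python3 -m inch '[[0.8,0,0,0,0,0,0],[0.8,0,0,0,0,0,0],[0.8,0,0,0,0,0,0],[0.8,0,0,0,0,0,0],[0.8,0,0,0,0,0,0],[0.8,0,0,0,0,0,0],[0.8,0,0,0,0,0,0],[0.8,0,0,0,0,0,0]]' 40
python3 st.py .4787 .1053 .052
```

```text
t: 42.9
position: [0.4959, -0.1222, 0.0454]
tcp_rot: [0.036, 0.999, -0.001, -0.001]
wrist_force: [0.2, -0.6, 0.1]
grip_width: 0.0509
t: 43.7
position: [0.4954, -0.1226, 0.0446]
tcp_rot: [0.036, 0.999, -0.001, -0.001]
wrist_force: [-0.2, -4.7, 3.5]
grip_width: 0.0295
t 43.7 TCP [ 0.4954 -0.1226  0.0446] grasp [ 0.4954 -0.1226  0.0636] q [ 0.7   0.57 -0.72  2.    0.53  0.78  1.16] w 0.0295 F [-0.2 -4.7  3.5]
toolz [-0.0024 -0.002  -1.    ] jaw [ 0.0727  0.9974 -0.0021] x [-0.9974  0.0727  0.0023] tilt -0.1
grasp->target cm [0.09 0.07 0.14]
t: 44.5
position: [0.49, -0.0101, 0.1548]
tcp_rot: [0.032, 0.999, -0.014, -0.001]
wrist_force: [1.0, 0.1, -4.3]
grip_width: 0.0296
t: 45.3
position: [0.4758, 0.1043, 0.052]
tcp_rot: [0.031, 0.999, -0.015, -0.004]
wrist_force: [-0.8, -0.7, -3.3]
grip_width: 0.0293
t: 46.1
position: [0.4783, 0.105, 0.0545]
tcp_rot: [0.031, 0.999, -0.015, -0.001]
wrist_force: [-0.0, -0.2, -4.1]
grip_width: 0.0288
t 46.1 TCP [0.4783 0.105  0.0545] grasp [0.4784 0.1055 0.0735] q [ 0.28  0.54 -0.78  2.03  0.56  0.8   0.66] w 0.0288 F [-0.  -0.2 -4.1]
toolz [-0.0023 -0.0293 -0.9996] jaw [ 0.0622  0.9976 -0.0294] x [-9.981e-01  6.230e-02  5.000e-04] tilt -1.7
grasp->target cm [ 0.03 -0.02 -2.15]
```

```bash
python3 -m inch '[[0.8,0,0,-0.7,0,0,0],[0.8,0,0,-1.4,0,0,0],[0.8,0,0,-1.9,0,0,0],[0.8,0,0,-2.2,0,0,0],[0.8,0,0,-2.25,0,0,0],[0.8,0,0,-2.25,0,0,0],[0.8,0,0,-2.25,0,0,0],[0.8,0,0,-2.25,0,0,0]]' 40
python3 st.py .4787 .1053 .052
python3 -m inch '[[0.42,0,0,0,0,0,0],[0.42,0,0,0,0,0,0],[0.42,0,0,0,0,0,0],[0.42,0,0,3,0,0,0],[0.42,0,0,7,0,0,0],[0.42,0,0,11,0,0,0],[0.42,3,4,15,0.02,0,0],[0.42,6,8,19,0.03,0,0]]' 30
python3 -m inch '[[0.2,0,0,0,0,0,0],[0.1,0,0,0,0,0,0],[0,0,0,0,0,0,0],[0,0,0,0,0,0,0],[0,0,0,0,0,0,0],[0,0,0,0,0,0,0],[0,0,0,0,0,0,0],[0,0,0,0,0,0,0]]' 30
python3 look.py w9 -3.55 L:.4787:.1053 R:.4931:.3368
python3 - <<'E'
from h import *
im,d,c=cam("top");W=pts(d,c);h=W[...,2];cv2.imwrite("pics/top1.png",im)
hsv=cv2.cvtColor(im,cv2.COLOR_BGR2HSV)
s=(h>.108)&(h<.13)&(W[...,0]>.5)
n,lab,st,ce=cv2.connectedComponentsWithStats(s.astype(np.uint8))
for i in range(1,n):
    if st[i,4]>60: a=W[lab==i];print(ce[i].round(),st[i,4],np.median(a,0).round(4),((a.min(0)+a.max(0))/2).round(4),np.median(hsv[lab==i],0))
E
```

```text
t: 46.9
position: [0.478, 0.1042, 0.0319]
tcp_rot: [0.031, 0.999, -0.015, -0.001]
wrist_force: [-2.3, -4.2, 1.6]
grip_width: 0.0291
t 46.9 TCP [0.478  0.1042 0.0319] grasp [0.4781 0.1048 0.0509] q [ 0.25  0.57 -0.75  2.05  0.6   0.76  0.63] w 0.0291 F [-2.3 -4.2  1.6]
toolz [-0.003  -0.0305 -0.9995] jaw [ 0.0627  0.9976 -0.0307] x [-0.998   0.0628  0.0011] tilt -1.8
grasp->target cm [0.06 0.05 0.11]
t: 47.7
position: [0.5261, 0.1673, 0.2066]
tcp_rot: [0.032, 0.999, 0.001, -0.0]
wrist_force: [1.0, -0.3, 0.6]
grip_width: 0.0511
t: 48.5
position: [0.5251, 0.1673, 0.2044]
tcp_rot: [0.031, 1.0, 0.0, -0.001]
wrist_force: [-0.3, -0.2, -0.7]
grip_width: 0.0881
L 6397
 ends [-78.1  77. ]
 -75 -63 [(-17, 69.3), (-14, 69.8), (-11, 70.4), (-8, 70.3), (-5, 70.4), (-2, 70.3), (1, 70.4), (4, 70.5), (7, 70.6), (10, 70.4), (13, 70.6), (16, 69.8), (19, 56.1)]
 -20 20 [(-14, 59.2), (-11, 62.6), (-8, 65.0), (-5, 66.2), (-2, 67.1), (1, 67.2), (4, 66.7), (7, 65.4), (10, 63.2), (13, 59.0), (16, 53.9)]
 48 74 [(-14, 59.2), (-11, 61.2), (-8, 61.6), (-5, 61.7), (-2, 61.7), (1, 61.9), (4, 61.8), (7, 61.8), (10
[... 415 characters left out ...]
 (1, 67.1), (4, 66.4), (7, 65.3), (10, 63.4), (13, 60.9)]
 48 74 [(-14, 56.3), (-11, 61.3), (-8, 61.7), (-5, 61.5), (-2, 61.7), (1, 61.8), (4, 61.6), (7, 61.6), (10, 61.5), (13, 61.1)]
  side -1 n 142 vertex -10.1 normal deg toward +t -35.8
  side 1 n 437 vertex -10.1 normal deg toward +t 0.7
[367. 118.] 170 [ 0.7984 -0.1089  0.1196] [ 0.7994 -0.1092  0.1161] [171.  96. 245.]
[291. 124.] 170 [0.7835 0.0617 0.1197] [0.785  0.0627 0.1165] [171.  96. 245.]
[241. 128.] 171 [0.7728 0.1722 0.1197] [0.775  0.1718 0.1164] [171.  96. 245.]
[363. 166.] 169 [ 0.686  -0.0981  0.12  ] [ 0.6872 -0.0984  0.1169] [ 17. 114. 216.]
[286. 167.] 169 [0.683  0.071  0.1203] [0.6844 0.0701 0.1168] [ 17. 114. 216.]
```

View pics/w9.png

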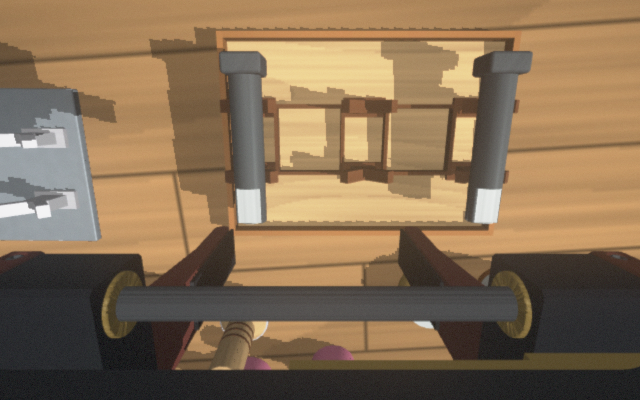

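Both spindles lie in the tray, centred, with their flats within 0.5° of up. Head candidates in the top picture are wooden at (286,167) and (363,166), pink at (241,128), (291,124) and (367,118). The wooden ones (hue 17) fit head_a and head_b; the second has been knocked about 25 mm. I'll confirm from closer.

```bash
python3 -m inch '[[0,2,-3,2,0,0,0],[0,4,-5,4,0,0,0],[0,6,-7.5,6,0,0,0],[0,8,-10,8,0,0,0],[0,10,-12.5,9.6,0,0,0],[0,12,-15,9.6,0,0,0],[0,13.5,-18,9.6,0,0,0],[0,13.5,-18,9.6,0,0,0]]' 30
python3 -m inch '[[0,0,0,0,0,0,0],[0,0,0,0,0,0,0],[0,0,0,0,0,0,0],[0,0,0,0,0,0,0],[0,0,0,0,0,0,0],[0,0,0,0,0,0,0],[0,0,0,0,0,0,0],[0,0,0,0,0,0,0]]' 30
cat > heads.py <<'E'
from h import *
import sys
im,d,c=cam("wrist");W=pts(d,c);h=W[...,2]
hsv=cv2.cvtColor(im,cv2.COLOR_BGR2HSV)
s=(h>.110)&(h<.13)&(W[...,0]>.35)&(W[...,0]<.95);s[250:]=False
n,lab,st,ce=cv2.connectedComponentsWithStats(s.astype(np.uint8))
for i in range(1,n):
    if st[i,4]>60:
        a=W[lab==i];a=a[abs(a[:,2]-np.percentile(a[:,2],80))<.004];(p,r)=cv2.minEnclosingCircle(a[:,:2].astype(np.float32));print(ce[i].round(),st[i,4],a.mean(0).round(4),np.round(p,4),round(r,4),np.median(hsv[lab==i],0))
cv2.imwrite("pics/%s.png"%sys.argv[1],cv2.resize(im[90:330,170:470],None,fx=2.6,fy=2.4))
E
python3 heads.py w10; python3 st.py
```

```text
t: 49.4
position: [0.6619, -0.0186, 0.2992]
tcp_rot: [0.035, 0.999, -0.001, -0.001]
wrist_force: [-0.3, -0.5, -0.4]
grip_width: 0.0877
t: 50.2
position: [0.6601, -0.0125, 0.3005]
tcp_rot: [0.031, 1.0, 0.0, -0.001]
wrist_force: [0.4, -0.1, 0.1]
grip_width: 0.088
[393. 198.] 692 [0.6857 0.0712 0.1201] [0.6862 0.0714] 0.0159 [ 18. 105. 217.]
[240. 211.] 674 [ 0.689  -0.0978  0.12  ] [ 0.6895 -0.098 ] 0.016 [ 17. 106. 216.]
t 50.2 TCP [ 0.6602 -0.0126  0.3005] grasp [ 0.6602 -0.0126  0.3195] q [ 0.47  0.55 -0.84  1.35  0.4   1.41  1.15] w 0.0876 F [-0.5 -0.7 -0.7]
toolz [-2.4e-03  7.0e-04 -1.0e+00] jaw [6.230e-02 9.981e-01 6.000e-04] x [-0.9981  0.0623  0.0024] tilt 0.0
```

View pics/w10.png

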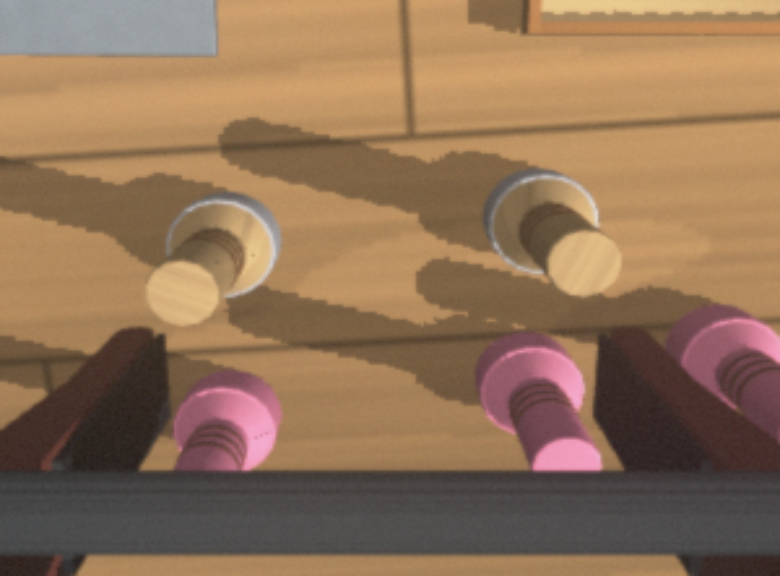

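The crop shows the wooden heads at crop (180,295) and (585,262) on steel feet, and the pink ones below them. I take the right-hand wooden one first.

```bash
python3 -m inch '[[0.2,2.6,4,-3,0,0,0],[0.3,2.6,8.4,-6,0,0,0],[0.3,2.6,8.4,-10,0,0,0],[0.3,2.6,8.4,-10,0,0,0],[0.3,2.6,8.4,-14,0,0,0],[0.3,2.6,8.4,-17,0,0,0],[0.3,2.6,8.4,-17,0,0,0],[0.3,2.6,8.4,-17,0,0,0]]' 40
python3 st.py .6860 .0713 .100
python3 -m inch '[[0.3,0,0,-1,0,0,0],[0.3,0,0,-3,0,0,0],[0.3,0,0,-5,0,0,0],[0.3,0,0,-5,0,0,0],[0.3,0,0,-5,0,0,0],[0.3,0,0,-5,0,0,0],[0.3,0,0,-5,0,0,0],[0.3,0,0,-5,0,0,0]]' 40
python3 st.py .6860 .0713 .100
```

```text
t: 51.05
position: [0.687, 0.0703, 0.1324]
tcp_rot: [0.032, 0.999, 0.0, -0.001]
wrist_force: [-0.3, -0.7, 0.6]
grip_width: 0.0614
t 51.0 TCP [0.687  0.0703 0.1324] grasp [0.6871 0.0703 0.1514] q [ 0.3   0.73 -0.77  1.47  0.53  1.16  0.95] w 0.0614 F [-0.3 -0.7  0.6]
toolz [-1.4e-03  5.0e-04 -1.0e+00] jaw [6.40e-02 9.98e-01 5.00e-04] x [-0.9979  0.064   0.0014] tilt 0.0
grasp->target cm [-0.11  0.1  -5.14]
t: 51.85
position: [0.6866, 0.0715, 0.0815]
tcp_rot: [0.031, 1.0, 0.0, -0.001]
wrist_force: [0.3, 0.1, -0.1]
grip_width: 0.0614
t 51.9 TCP [0.6866 0.0715 0.0815] grasp [0.6867 0.0715 0.1005] q [ 0.29  0.78 -0.74  1.51  0.57  1.08  0.92] w 0.0614 F [ 0.3  0.1 -0.1]
toolz [-1.e-03  7.e-04 -1.e+00] jaw [6.240e-02 9.981e-01 7.000e-04] x [-0.9981  0.0624  0.0011] tilt 0.0
grasp->target cm [-0.07 -0.02 -0.05]
```

```bash
python3 -m inch '[[0.9,0,0,0,0,0,0],[0.9,0,0,0,0,0,0],[0.9,0,0,0,0,0,0],[0.9,0,0,0,0,0,0],[0.9,0,0,1,0,0,0],[0.9,0,0,4,0,0,0],[0.9,0,0,8,0,0,0],[0.9,0,0,11,0,0,0]]' 45
python3 -m inch '[[0.9,-1.5,1.5,0,0,0,0],[0.9,-4.5,4.5,0,0,0,0],[0.9,-7.5,7.5,0,0,0,0],[0.9,-10.5,11,0,0,0,0],[0.9,-13.5,14.5,0,0,0,0],[0.9,-16.5,17.5,0,0,0,0],[0.9,-18.5,19.5,0,0,0,0],[0.9,-19.7,20.75,0,0,0,0]]' 45
python3 -m inch '[[0.9,0,0,0,0,0,0],[0.9,0,0,0,0,0,0],[0.9,0,0,0,0,0,0],[0.9,0,0,0,0,0,0],[0.9,0,0,0,0,0,0],[0.9,0,0,0,0,0,0],[0.9,0,0,0,0,0,0],[0.9,0,0,0,0,0,0]]' 45
python3 st.py .4895 .279 .106
python3 - <<'E'
from h import *
im,d,c=cam("wrist");cv2.imwrite("pics/w11.png",im)
E
```

```text
t: 52.65
position: [0.6862, 0.0718, 0.1928]
tcp_rot: [0.031, 1.0, 0.001, -0.001]
wrist_force: [1.0, -0.7, -3.7]
grip_width: 0.0314
t: 53.45
position: [0.4868, 0.281, 0.1911]
tcp_rot: [0.029, 1.0, 0.0, -0.001]
wrist_force: [0.2, -0.2, -3.3]
grip_width: 0.0314
t: 54.25
position: [0.4892, 0.2789, 0.1905]
tcp_rot: [0.031, 1.0, 0.0, -0.001]
wrist_force: [-0.6, 0.7, -2.7]
grip_width: 0.0316
t 54.2 TCP [0.4892 0.2789 0.1905] grasp [0.4893 0.2788 0.2095] q [ 0.06  0.49 -0.89  1.74  0.41  1.11  0.54] w 0.0316 F [-0.6  0.7 -2.7]
toolz [-2.3e-03  7.0e-04 -1.0e+00] jaw [6.24e-02 9.98e-01 6.00e-04] x [-0.998   0.0624  0.0024] tilt 0.0
grasp->target cm [  0.02   0.02 -10.35]
```

View pics/w11.png

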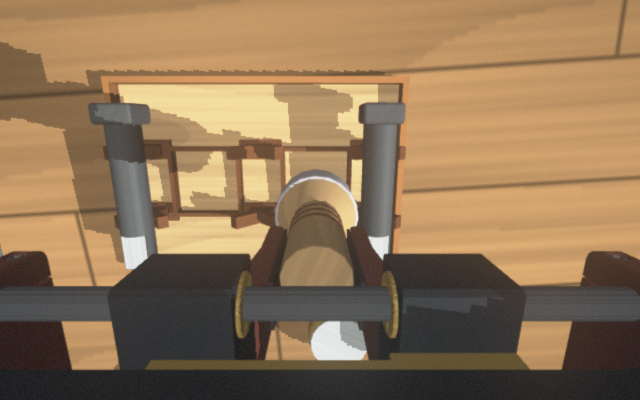

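The head hangs upright in the grip, its foot at about (316,200). Lower it.

```bash
python3 -m inch '[[0.9,0.02,0.02,-2,0,0,0],[0.9,0.02,0.02,-4.5,0,0,0],[0.9,0.02,0.02,-7,0,0,0],[0.9,0.02,0.02,-8,0,0,0],[0.9,0.02,0.02,-9,0,0,0],[0.9,0.02,0.02,-9.7,0,0,0],[0.9,0.02,0.02,-10.25,0,0,0],[0.9,0.02,0.02,-10.25,0,0,0]]' 45
python3 st.py .4895 .279 .1065
python3 -m inch '[[0.9,0,0,0,0,0,0],[0.3,0,0,0,0,0,0],[0.3,0,0,0,0,0,0],[0.3,0,0,0,0,0,0],[0.3,0,0,2,0,0,0],[0.3,0,0,6,0,0,0],[0.3,0,0,10,0,0,0],[0.2,2,-3,14,0,0,0]]' 45
python3 -m inch '[[0,4,-4,2,0,0,0],[0,8,-8,4,0,0,0],[0,11,-12,6,0,0,0],[0,13,-16,6,0,0,0],[0,15,-20,6,0,0,0],[0,15,-24,6,0,0,0],[0,15,-28,6,0,0,0],[0,15,-28,6,0,0,0]]' 30
python3 -m inch '[[0,0,0,0,0,0,0],[0,0,0,0,0,0,0],[0,0,0,0,0,0,0],[0,0,0,0,0,0,0],[0,0,0,0,0,0,0],[0,0,0,0,0,0,0],[0,0,0,0,0,0,0],[0,0,0,0,0,0,0]]' 30
python3 st.py .689 -.098 .1; python3 heads.py w12
python3 - <<'E'
from h import *
im,d,c=cam("top");W=pts(d,c);h=W[...,2]
s=(h>.1)&(h<.135)&(W[...,0]<.72)
n,lab,st,ce=cv2.connectedComponentsWithStats(s.astype(np.uint8))
for i in range(1,n):
    if st[i,4]>60: a=W[lab==i];print("top",ce[i].round(),st[i,4],np.median(a,0).round(4))
E
```

```text
t: 55.1
position: [0.4894, 0.2791, 0.0878]
tcp_rot: [0.031, 1.0, 0.0, -0.001]
wrist_force: [-0.6, 0.3, -3.6]
grip_width: 0.0314
t 55.1 TCP [0.4894 0.2791 0.0878] grasp [0.4894 0.2791 0.1068] q [-0.01  0.6  -0.81  1.84  0.53  0.93  0.45] w 0.0314 F [-0.6  0.3 -3.6]
toolz [-2.5e-03  5.0e-04 -1.0e+00] jaw [6.230e-02 9.981e-01 4.000e-04] x [-0.9981  0.0623  0.0025] tilt 0.0
grasp->target cm [ 0.01 -0.01 -0.03]
t: 55.9
position: [0.5054, 0.2555, 0.2279]
tcp_rot: [0.027, 1.0, 0.002, -0.001]
wrist_force: [1.6, 0.8, 0.5]
grip_width: 0.0661
t: 56.7
position: [0.6585, -0.0374, 0.2844]
tcp_rot: [0.036, 0.999, -0.001, -0.001]
wrist_force: [-0.7, -0.4, -0.2]
grip_width: 0.0879
t: 57.5
position: [0.6579, -0.0286, 0.2851]
tcp_rot: [0.031, 1.0, 0.0, -0.001]
wrist_force: [-1.0, -0.5, -0.7]
grip_width: 0.0881
t 57.5 TCP [ 0.6579 -0.0286  0.2851] grasp [ 0.658  -0.0287  0.3041] q [ 0.49  0.56 -0.83  1.38  0.41  1.38  1.17] w 0.0881 F [-1.  -0.5 -0.7]
toolz [-2.3e-03  7.0e-04 -1.0e+00] jaw [6.220e-02 9.981e-01 5.000e-04] x [-0.9981  0.0622  0.0024] tilt 0.0
grasp->target cm [  3.1   -6.93 -20.41]
[252. 216.] 730 [ 0.689  -0.0979  0.1201] [ 0.6895 -0.0984] 0.016 [ 17. 106. 215.]
top [187. 256.] 222 [0.4886 0.2754 0.1263]
top [601. 392.] 77 [ 0.2138 -0.5779  0.1009]
```

```bash
python3 -m inch '[[0.2,1.5,-3.5,-2,0,0,0],[0.3,3.1,-6.95,-5,0,0,0],[0.3,3.1,-6.95,-9,0,0,0],[0.3,3.1,-6.95,-9,0,0,0],[0.3,3.1,-6.95,-12,0,0,0],[0.3,3.1,-6.95,-15,0,0,0],[0.3,3.1,-6.95,-15,0,0,0],[0.3,3.1,-6.95,-15,0,0,0]]' 40
python3 -m inch '[[0.3,0,0,-1,0,0,0],[0.3,0,0,-3,0,0,0],[0.3,0,0,-5.4,0,0,0],[0.3,0,0,-5.4,0,0,0],[0.3,0,0,-5.4,0,0,0],[0.3,0,0,-5.4,0,0,0],[0.3,0,0,-5.4,0,0,0],[0.3,0,0,-5.4,0,0,0]]' 40
python3 st.py .6893 -.098 .100
python3 -m inch '[[0.9,0,0,0,0,0,0],[0.9,0,0,0,0,0,0],[0.9,0,0,0,0,0,0],[0.9,0,0,0,0,0,0],[0.9,0,0,1,0,0,0],[0.9,0,0,4,0,0,0],[0.9,0,0,8,0,0,0],[0.9,0,0,11,0,0,0]]' 45
python3 -m inch '[[0.9,-2,2.5,0,0,0,0],[0.9,-4.5,6,0,0,0,0],[0.9,-7,9.5,0,0,0,0],[0.9,-10,13,0,0,0,0],[0.9,-13,16.5,0,0,0,0],[0.9,-16,20,0,0,0,0],[0.9,-19,23.5,0,0,0,0],[0.9,-20.7,26.1,0,0,0,0]]' 45
python3 -m inch '[[0.9,0,0,0,0,0,0],[0.9,0,0,0,0,0,0],[0.9,0,0,0,0,0,0],[0.9,0,0,0,0,0,0],[0.9,0,0,0,0,0,0],[0.9,0,0,0,0,0,0],[0.9,0,0,0,0,0,0],[0.9,0,0,0,0,0,0]]' 45
python3 st.py .4823 .1632 .106
```

```text
t: 58.4
position: [0.6894, -0.0972, 0.1371]
tcp_rot: [0.031, 1.0, 0.001, -0.001]
wrist_force: [0.5, -0.8, 0.5]
grip_width: 0.0613
t: 59.2
position: [0.6895, -0.0982, 0.0822]
tcp_rot: [0.031, 1.0, 0.0, -0.0]
wrist_force: [-0.6, 0.8, -0.4]
grip_width: 0.0617
t 59.2 TCP [ 0.6895 -0.0982  0.0822] grasp [ 0.6895 -0.0982  0.1012] q [ 0.52  0.78 -0.73  1.5   0.56  1.08  1.17] w 0.0617 F [-0.6  0.8 -0.4]
toolz [-9.e-04  4.e-04 -1.e+00] jaw [6.240e-02 9.981e-01 4.000e-04] x [-9.981e-01  6.240e-02  9.000e-04] tilt 0.0
grasp->target cm [-0.02  0.02 -0.12]
t: 60.0
position: [0.689, -0.0979, 0.1935]
tcp_rot: [0.031, 1.0, 0.001, -0.001]
wrist_force: [0.2, -0.3, -2.1]
grip_width: 0.0316
t: 60.8
position: [0.479, 0.165, 0.1917]
tcp_rot: [0.03, 1.0, 0.0, -0.001]
wrist_force: [0.9, -0.0, -2.6]
grip_width: 0.0311
t: 61.6
position: [0.482, 0.1626, 0.1911]
tcp_rot: [0.031, 1.0, 0.0, -0.001]
wrist_force: [-0.4, 0.9, -3.0]
grip_width: 0.031
t 61.6 TCP [0.482  0.1626 0.1911] grasp [0.482  0.1626 0.2101] q [ 0.32  0.39 -0.93  1.87  0.36  1.06  0.76] w 0.0310 F [-0.4  0.9 -3. ]
toolz [-2.5e-03  7.0e-04 -1.0e+00] jaw [6.25e-02 9.98e-01 5.00e-04] x [-0.998   0.0625  0.0025] tilt 0.0
grasp->target cm [  0.03   0.06 -10.41]
```

```bash
python3 -m inch '[[0.9,0.04,0.06,-2,0,0,0],[0.9,0.04,0.06,-4.5,0,0,0],[0.9,0.04,0.06,-7,0,0,0],[0.9,0.04,0.06,-8,0,0,0],[0.9,0.04,0.06,-9,0,0,0],[0.9,0.04,0.06,-9.7,0,0,0],[0.9,0.04,0.06,-10.25,0,0,0],[0.9,0.04,0.06,-10.25,0,0,0]]' 45
python3 st.py .4823 .1632 .107
python3 -m inch '[[0.9,0,0,0,0,0,0],[0.3,0,0,0,0,0,0],[0.3,0,0,0,0,0,0],[0.3,0,0,0,0,0,0],[0.3,0,0,2,0,0,0],[0.3,0,0,6,0,0,0],[0.3,0,0,11,0,0,0],[0.2,2,2,15,0,0,0]]' 45
python3 -m inch '[[0,2,2,3,0,0,0],[0,4,4,6,0,0,0],[0,6,5,8,0,0,0],[0,6,5,8,0,0,0],[0,6,5,8,0,0,0],[0,6,5,8,0,0,0],[0,6,5,8,0,0,0],[0,6,5,8,0,0,0]]' 30
python3 look.py w13 -3.55 L:.4787:.1053 R:.4931:.3368; python3 heads.py w13c; python3 st.py
python3 - <<'E'
from h import *
im,d,c=cam("scene");cv2.imwrite("pics/fs.png",im)
E
```

```text
t: 62.4
position: [0.4823, 0.1633, 0.0885]
tcp_rot: [0.031, 1.0, 0.0, -0.001]
wrist_force: [-0.3, -0.4, -3.6]
grip_width: 0.0314
t 62.4 TCP [0.4823 0.1633 0.0885] grasp [0.4824 0.1633 0.1075] q [ 0.23  0.52 -0.84  1.97  0.5   0.87  0.63] w 0.0314 F [-0.3 -0.4 -3.6]
toolz [-2.5e-03  6.0e-04 -1.0e+00] jaw [6.230e-02 9.981e-01 4.000e-04] x [-0.9981  0.0623  0.0025] tilt 0.0
grasp->target cm [-0.01 -0.01 -0.05]
t: 63.2
position: [0.5015, 0.1817, 0.2412]
tcp_rot: [0.032, 0.999, -0.001, -0.001]
wrist_force: [1.1, -0.6, 0.0]
grip_width: 0.0666
t: 64.0
position: [0.5619, 0.2327, 0.3181]
tcp_rot: [0.031, 1.0, -0.0, -0.001]
wrist_force: [0.4, -0.8, 0.6]
grip_width: 0.0876
L 3744
 ends [-77.3  77. ]
 -75 -63 [(-17, 69.6), (-14, 70.0), (-11, 70.2), (-8, 70.4), (-5, 70.2), (-2, 70.5), (1, 70.4), (4, 70.6), (7, 70.6), (10, 70.2), (13, 70.6), (16, 69.8), (19, 53.9)]
 -20 20 [(-14, 60.1), (-11, 62.8), (-8, 65.2), (-5, 66.5), (-2, 67.5), (1, 67.3), (4, 67.0), (7, 65.4), (10, 63.4), (13, 59.7), (16, 54.1)]
 48 74 [(-14, 60.0), (-11, 61.6), (-8, 61.5), (-5, 61.9), (-2, 61.4), (1, 61.8), (4, 62.0), (7, 
[... 386 characters left out ...]
), (-2, 67.3), (1, 67.3), (4, 66.6), (7, 65.6), (10, 63.6), (13, 59.8)]
 48 74 [(-14, 57.2), (-11, 61.5), (-8, 61.8), (-5, 61.7), (-2, 61.9), (1, 61.9), (4, 61.6), (7, 61.8), (10, 61.7), (13, 60.5)]
  side -1 n 277 vertex 12.0 normal deg toward +t -1.0
  side 1 n 34 vertex 12.0 normal deg toward +t 29.4
[247. 110.] 773 [0.4838 0.1644 0.1262] [0.4839 0.164 ] 0.0159 [ 18. 104. 217.]
[355. 109.] 740 [0.4901 0.2796 0.1262] [0.4901 0.2798] 0.016 [ 18. 104. 218.]
t 64.1 TCP [0.5621 0.2329 0.3184] grasp [0.5622 0.2329 0.3374] q [ 0.15  0.47 -0.92  1.46  0.37  1.4   0.73] w 0.0879 F [0.5 0.7 0.3]
toolz [-2.6e-03  2.0e-04 -1.0e+00] jaw [6.26e-02 9.98e-01 1.00e-04] x [-0.998   0.0626  0.0026] tilt 0.0
```

View pics/fs.png

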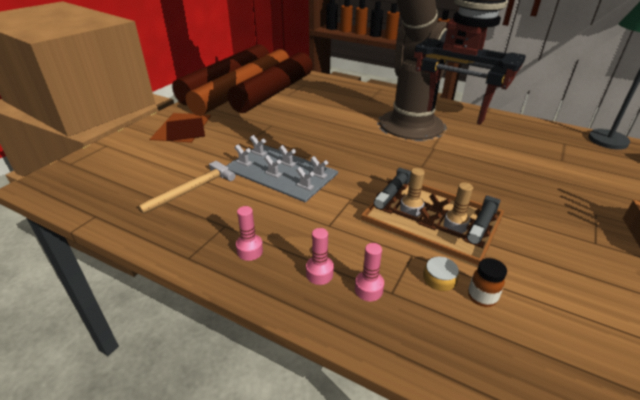

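View pics/w13.png

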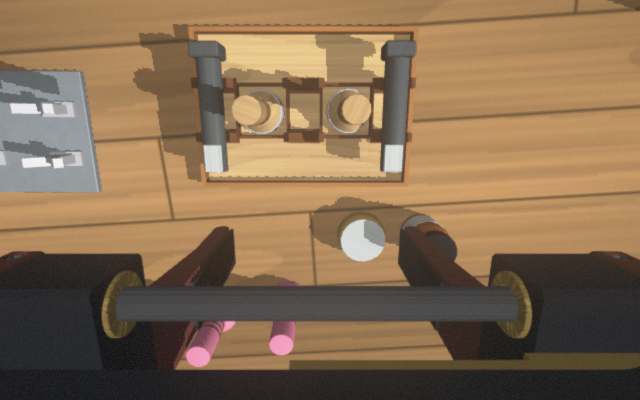

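Both spindles lie flat-up in the outer cradles at (212,105) and (397,105), and the heads stand in the pockets at (257,110) and (350,110). The rack is empty and the bystanders are where they were. I'm handing in.

```bash
python3 -c "from cell import finish_job; print(finish_job())"
```

```text
the job is handed in; nothing more can be done
None
```

The kit is made up and the job is handed in, at about 64 s of the 210 s allowed. Only two spindles were on the rack, so the tray holds those two, plus both wooden heads.

- **Rolling on the rack:** I rolled each spindle until its flat faced up. Both then lay on the rack together, released, about 1.6° and 3° off straight up. I did not re-roll them there, but took the error out while carrying them to the tray.
- **Wrong first reading:** I first took one spindle's flat to be at +127°, but it was at −143°, on the side I could not see. That cost it a third turn.
- **Spindles in the tray:** they lie in the two outer cradles. In the last wrist-camera measurement the flats were within about 1° of up, and both were centred to within about 1 mm.
- **Heads:** they stand upright on the pocket floors, tops at 126 mm, within about 2 mm of the pocket centres. One had been knocked about 25 mm before I picked it, so I measured it again first.
- **Bystanders:** the wax tin, jar, hammer and pink look-alikes looked unmoved in the last pictures. I checked that by eye only.

No check was still failing at hand-in. The highest wrist reading I saw was about 10 N, though I only read it at the end of each move. I saw no slip of the grip.

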